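# Gauge the setting of an axle clamp

### The job

Find what the blue axle clamp is set to with the two stepped gauge bars: slide the coloured ends into its gap, thinnest first (yellow 10 mm, green 14 mm, then if need be red 18 mm), each lying flat on the lower jaw and pushed in up to its black block, until one clearly lifts the sprung brass upper jaw. Leave that end fully in the clamp, with its jaw lifted, and the other bar lying flat on the black mat, as it lay at first. Leave the other things on the bench where they are.

Things in the scene. Friction and masses are not known exactly. Their poses are not given: they have to be found in the camera images.
- mouth (a point): mouth of the axle clamp's gap: mid-width on the flat top of its steel lower jaw (40 mm above the bench), in the plane of the front face of head and upper jaw; x points level into the gap, z up. Lower jaw: 40 mm wide, from a ledge 35 mm in front of this face to 50 mm behind it, where two posts stand. The gap is 11 to 17.2 mm high, different each time. Nothing stands in front of it.
- clamp: the fixed blue stand, origin on the bench 40 mm under the mouth, x into the gap. Base 90 mm wide, 12 mm high, from 40 mm in front of the mouth to 110 mm behind. The dark head over the gap is 56 mm wide, flush with the mouth's face and up to 0.18 m above the bench, like the two posts behind it: a gripper from above must hold a bar by the end that stays outside.
- pad (a joint): lift (m) of the sprung brass upper jaw: 0 at rest, stop at 0.0048. A pin over the head rises with it. 48 mm deep; its first 14 mm are a ramp rising 6.5 mm towards the front, spring 2 to 4 N, push up to 20 N. Thinner tongues, let go, leave it at 0; ones over 4.8 mm thicker than the gap are blocked. Under 0.3 mm is no lift; if it is under 0.7 mm the next end goes in and is accepted too.
- bar_a_center (a point): gauge bar A (point in its middle, 15 mm above the underside; x along the bar to the green end, z up): 124 mm long, 26 wide, flat underside; black middle block 40 mm long, 30 high, and at each end a tongue 42 mm long, 10 mm thick and yellow at -x, 14 mm thick and green at +x, both flush with the underside. 0.13 to 0.25 kg.
- yellow_tip (a point): middle of the lower edge of the end face of bar A's yellow tongue, 62 mm from the bar's middle, on its underside; axes as the bar's
- green_tip (a point): the same point at bar A's green end; axes as the bar's
- bar_b_center (a point): gauge bar B (point in its middle, 15 mm above the underside; x along the bar to the white end, z up): 124 mm long, 26 wide, flat underside; black middle block 40 mm long, 30 high, and at each end a tongue 42 mm long, 18 mm thick and red at -x, 22 mm thick and white at +x (the white end is too thick for every setting), both flush with the underside. 0.13 to 0.25 kg.
- red_tip (a point): middle of the lower edge of the end face of bar B's red tongue, 62 mm from the bar's middle, on its underside; axes as the bar's
- bar_a: bar A again, origin at the middle of its underside; axes as above
- bar_b: bar B again, origin at the middle of its underside; axes as above
- mat: black rubber mat fixed on the bench, 250 mm (x) by 300 mm (y), 3 mm thick, origin at the centre of its underside. Both bars start flat on it, in its two halves along y, turned any way; each has room to be turned about its middle.
- tub_center (a point): bystander: white tub with blue cap, 40 mm across, 45 mm high, on the mat; its centre
- jar_center (a point): bystander: amber jar with white cap, 40 mm across, 55 mm high, on the mat; its centre
- oil_center (a point): bystander: black oil bottle, 42 mm across, 115 mm high, beside the clamp; its centre
- tape_center (a point): bystander: roll of green tape lying flat, 52 mm across, 24 mm high, beside the clamp; its centre
- wrench_grip (a point): bystander: steel wrench 160 mm long, lying along the mat's edge nearest the robot; its grip
- driver_grip (a point): bystander: screwdriver 190 mm long with yellow handle, lying at the side; its grip
- lever_center (a point): bystander: blue plastic tyre lever 125 mm long, lying beyond clamp and mat; its middle
Things that resemble listed ones, but are neither listed nor needed, are in the scene too. What is shaped like the bar_a but purple or turquoise is not meant.

How it is judged:
On the way, in this order (a step that is already met when the one before it is completed fails the run):
1. the yellow 10 mm end of bar A lies in the clamp's gap, pushed in up to the black block (x of yellow_tip in the frame of mouth between 0.034 and 0.05 m and y of yellow_tip in the frame of mouth between -0.012 and 0.012 m and z of yellow_tip in the frame of mouth between -0.003 and 0.003 m and angle between the x axis of bar_a_center and the x axis of mouth, either way round below 0.15 rad and angle between bar_a_center's own z axis and vertical below 0.1 rad), for 0.2 s.
2. the green 14 mm end of bar A lies in the clamp's gap, pushed in up to the black block (x of green_tip in the frame of mouth between 0.034 and 0.05 m and y of green_tip in the frame of mouth between -0.012 and 0.012 m and z of green_tip in the frame of mouth between -0.003 and 0.003 m and angle between the x axis of bar_a_center and the x axis of mouth, either way round below 0.15 rad and angle between bar_a_center's own z axis and vertical below 0.1 rad), for 0.2 s.
At the end, for the whole second after the job is handed in: Brass jaw lifted over 0.3 mm by bar A's green end, or else bar B's red end, flat on the lower jaw (0.1 rad, 3 mm), 34 of its 42 mm in, within 12 mm of the centre line and 0.15 rad of its direction; the other bar flat, underside down, its middle over the mat; both at rest (value of joint pad above 0.0003 m and ((x of green_tip in the frame of mouth between 0.034 and 0.05 m and y of green_tip in the frame of mouth between -0.012 and 0.012 m and z of green_tip in the frame of mouth between -0.003 and 0.003 m and angle between the x axis of bar_a_center and the x axis of mouth, either way round below 0.15 rad and angle between each of bar_a_center, bar_b_center's own z axis and vertical below 0.1 rad and x of bar_b_center in the frame of mat between -0.125 and 0.125 m and y of bar_b_center in the frame of mat between -0.15 and 0.15 m and z of bar_b_center in the frame of mat between 0.012 and 0.024 m) or (x of red_tip in the frame of mouth between 0.034 and 0.05 m and y of red_tip in the frame of mouth between -0.012 and 0.012 m and z of red_tip in the frame of mouth between -0.003 and 0.003 m and angle between the x axis of bar_b_center and the x axis of mouth, either way round below 0.15 rad and angle between each of bar_b_center, bar_a_center's own z axis and vertical below 0.1 rad and x of bar_a_center in the frame of mat between -0.125 and 0.125 m and y of bar_a_center in the frame of mat between -0.15 and 0.15 m and z of bar_a_center in the frame of mat between 0.012 and 0.024 m)) and linear speed of each of bar_a, bar_b below 0.02 m/s); the robot touches nothing.
It fails at once if a bystander is moved by more than 30 mm (distance of any of tub_center, jar_center, oil_center, tape_center, wrench_grip, driver_grip, lever_center from where it was at the start of the episode above 0.03 m).
It fails at once if the tub, jar or oil bottle is tipped over (angle between any of tub_center, jar_center, oil_center's own z axis and vertical above 0.5 rad).
It also fails if it takes over 72 s, if anything falls off the work surface, if the arm or the gripper's body presses on something with over 40 N, if the wrist force passes 120 N, or if a joint passes its speed limit or range.

### The arm

A 6-joint arm with a two-finger parallel gripper is mounted at the origin on the work surface. World frame = base frame: x ahead of the robot, y to its left, z up, the work surface at z = 0. Lengths are in m, angles in rad, forces in N, time in s.
With the tool pointing down it reaches from about 0.4 to 0.825 m from the base axis. Payload 7 kg.
Tool frame: the origin (TCP) lies at the very end of the fingers, on their centre line; the grasp point (between the pads) lies 19 mm behind it; z points along the fingers, y is the line along which they close (so a half turn about z gives the same grasp; the last joint's range is limited). The gripper opens to 85 mm and grips with 20 to 120 N. Pads are 22 mm wide; open, the fingers measure 114 mm over their backs; the gripper's body (76 mm by 85 mm) begins 54 mm behind the grasp point. The pads swing forward as they close: fully open they stand 13 mm farther back than shut.
Start: joints at [1.453, 0.359, 0.012, 0, -1.224, -0.288], TCP at [0.266, 0.62, 0.195] pointing down, gripper open.
Joint ranges: [-3.07, 3.07], [-1.43, 2.12], [-1.02, 1.25], [-3.03, 1.67], [-3.05, -0], [-3.03, 3.03]. Speed limits (rad/s): [2.39, 2.39, 3.01, 3.14, 3.14, 3.14].

### API

Orientations are given as a 3x3 rotation matrix whose columns are the frame's x, y, z axes.
In Python, from station import env, capture, workorder, cut_out gives the robot as it stands.
- The arm moves only by the tool move_arm, never from a script. Its argument "series" is a list that holds one entry, the list of rows, each a list of 5 numbers: the shift along the tool's x, y, z scaled (see below), then the turn about the tool's z scaled (see below), then the finger opening in mm, from 0 to 85.4. In form: [[[tx, ty, tz, twist, jaw], ...]]. A call has exactly 10 rows; each row shifts and turns the commanded pose from where the row before left it, along the tool's axes as they then stand; what a row does not reach is not made up. The controller multiplies each number of a shift by 75 mm and each number of a turn by 360 degrees. A row lasts 1/12 s, in which the tool goes at most 41.7 mm and 7.16 degrees, less where a joint would pass 70% of its speed; a pose out of reach is approached as far as the arm can. A call with a number of a shift or a turn outside -1 to 1 is refused whole. A call with a gripper value outside its range is refused whole. The fingers move at their own pace and stop on an object; "grip_force" is the grip in N (left out, the last holds). Time passes only in rows, so rows that do not move let the fingers close, or fill a call up. It gives the time, the measured TCP pose, the force, the opening and the grip force at its end, in the units of the state.
- env.state(): the state, without advancing time (a new reading comes with each control period).
- capture(name): name is "scene" or "top" or "wrist"; returns a dict with "frame" (480x640x3 uint8, red, green, blue), "depth" (480x640 float32, m along the optical axis (not along the pixel's ray), 0 where there is no reading), "fov_y" (degrees; the focal length in pixels is half the picture's height over the tangent of half this angle, whatever the lens; pixels are square), "cx", "cy" (the principal point, pixels), "D" ([k1, k2, p1, p2, k3] as OpenCV has them; the pictures are not rectified), "R" (3x3) and "t" (3): a world point X has camera coordinates R X + t. Camera axes: x right, y down, z forward; pixel columns grow to the right and rows downward; lengths in m; the calibration is good to about 2 mm. A picture is of the moment at which its call begins.
- workorder.close_job(): hands the job in; it is judged then, once.
Trained networks look in a picture, given as the dict that the camera call returned (one of the last four; its "shot" number tells which), for a name from the list of things; names that differ only in an ending like _2 or _b are one class to them, and where a whole thing is asked for, a point or a joint stands for the part that bears it (a point fixed in the world has none). Each returns a list of dicts, best first, with "score" (0 to 1); they miss things now and then, are a little off and sometimes report something else, mostly with a low value. They report only what shows in the picture. A call takes as long as a camera call. They do not tell look-alikes from the thing itself.
- cut_out(picture, query): "mask" (480x640 bool, what is visible of it) and "pixel" ([row, column] in pixels, amid what is visible of it).
The state is a dict: "clock": time; "qpos": joint angles; "joint_velocities": joint speeds; "joint_efforts": joint torques, N m; "tcp_pos": TCP position; "ee_rot": TCP orientation; "ft_force": force on the tool from outside, world axes, zero at the start; "wrist_torque": the same for the moment, N m; "width": finger opening in m; "grip_force": force on a finger pad.
Only numpy, scipy, OpenCV 4.12 (cv2) and the standard library are available. Lean on these libraries where they do the work, as an engineer would, in place of code of your own. Each camera call takes 0.05 s, during which the arm holds its last target. There are 200 camera calls.

## Working session

There is one attempt and no reset: what is moved stays moved. The work goes in short steps, Python scripts to look and compute and a tool call to move; the robot and the scene stay as the last step left them, time stands still between calls to the robot, and variables do not carry over. Pictures are saved under pics/ and viewed, at most 10 in all, crops included, and the job is handed in when it is done.

Besides the shell and the picture viewer there is one more tool, called after "Call:" as name([rows], argument=value, ...), one row to a line, values as JSON. move_arm: Moves the arm, as the interface text tells. Shifts and turns lie within -1 to 1; 1 stands for 75 mm of shift or 360 degrees of turn. Its arguments: {"type":"object","properties":{"series":{"type":"array"},"grip_force":{"type":"number"}},"required":["series"]}

```bash
mkdir -p pics; ls; cat > h.py <<'E'
import numpy as np, cv2
from station import env, capture, workorder, cut_out
def K(p):
    f=240/np.tan(np.radians(p["fov_y"])/2); return np.array([[f,0,p["cx"]],[0,f,p["cy"]],[0,0,1]])
def world(p,mask):
    "world points of masked pixels"
    v,u=np.nonzero(mask&(p["depth"]>0)); z=p["depth"][v,u]
    n=cv2.undistortPoints(np.stack([u,v],1).astype(float)[:,None],K(p),np.array(p["D"]))[:,0]
    c=np.c_[n*z[:,None],z]; return (c-np.array(p["t"]))@np.array(p["R"])
def save(p,name): cv2.imwrite(f"pics/{name}.png",p["frame"][:,:,::-1])
E
python3 - <<'E'
from h import *
s=env.state(); print({k:np.round(v,3) for k,v in s.items()})
for c in("scene","top"):
    p=capture(c); save(p,c+"0")
    for q in("bar_a","bar_b","clamp","mat","tub_center","jar_center","oil_center"):
        for d in cut_out(p,q)[:3]:
            w=world(p,d["mask"]); 
            print(c,q,round(d["score"],2),np.round(d["pixel"]),len(w),np.round(np.median(w,0),3) if len(w) else "", np.round(np.percentile(w,98,axis=0),3) if len(w) else "")
E
```

```text
pics
{'clock': np.float64(0.0), 'qpos': array([ 1.453,  0.359,  0.011, -0.   , -1.224, -0.288]), 'joint_velocities': array([ 0.   , -0.001, -0.004,  0.   , -0.   , -0.   ]), 'joint_efforts': array([ 0.0000e+00, -5.8333e+01,  2.9341e+01,  6.9370e+00, -6.0000e-03,
       -0.0000e+00]), 'tcp_pos': array([0.266, 0.62 , 0.194]), 'ee_rot': array([[ 0.919, -0.395, -0.001],
       [-0.395, -0.919, -0.002],
       [ 0.   ,  0.002, -1.   ]]), 'ft_force': array([-0.419, -0.503, -0.395]), 'wrist_torque': array([-0.001,  0.009,  0.023]), 'grip_force': np.float64(0.0), 'width': np.float64(0.085)}
scene bar_a 0.81 [244. 397.] 752 [0.561 0.244 0.017] [0.611 0.262 0.034]
scene bar_a 0.77 [260. 327.] 1023 [0.568 0.093 0.022] [0.59  0.156 0.034]
scene bar_a 0.74 [156. 456.] 534 [0.347 0.444 0.015] [0.378 0.506 0.032]
scene bar_b 0.81 [244. 397.] 752 [0.561 0.244 0.017] [0.611 0.262 0.034]
scene bar_b 0.77 [260. 327.] 1023 [0.568 0.093 0.022] [0.59  0.156 0.034]
scene bar_b 0.74 [156. 456.] 534 [0.347 0.444 0.015] [0.378 0.506 0.032]
scene clamp 0.56 [301. 188.] 3361 [ 0.62  -0.184  0.026] [ 0.662 -0.14
[... 1046 characters left out ...]
 0.324 0.031]
top clamp 0.98 [214. 453.] 2547 [ 0.603 -0.174  0.015] [ 0.661 -0.145  0.179]
top clamp 0.66 [233. 324.] 791 [0.563 0.1   0.024] [0.585 0.155 0.035]
top mat 0.86 [242. 290.] 14150 [0.553 0.167 0.003] [0.685 0.317 0.006]
top tub_center 0.8 [187. 284.] 316 [0.654 0.18  0.047] [0.673 0.197 0.05 ]
top tub_center 0.39 [236. 328.] 898 [0.564 0.095 0.024] [0.592 0.156 0.035]
top jar_center 0.85 [283. 292.] 342 [0.457 0.162 0.057] [0.476 0.18  0.061]
top oil_center 0.68 [221. 427.] 494 [ 0.585 -0.096  0.077] [ 0.607 -0.083  0.116]
top oil_center 0.67 [240. 253.] 773 [0.548 0.247 0.017] [0.609 0.262 0.035]
top oil_center 0.35 [214. 510.] 134 [ 0.612 -0.291  0.023] [ 0.631 -0.275  0.027]
```

View pics/top0.png

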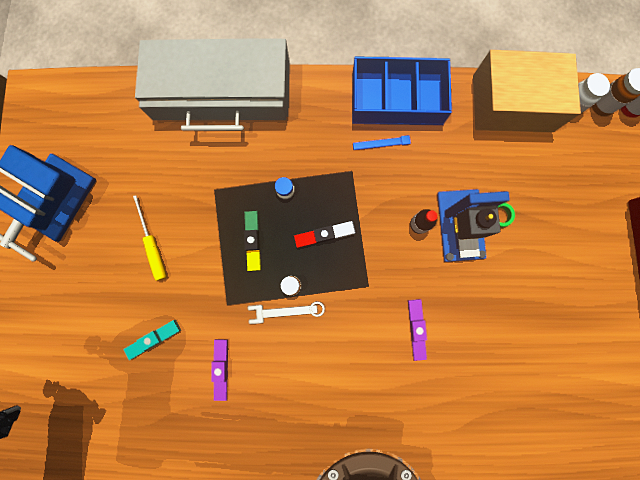

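View pics/scene0.png

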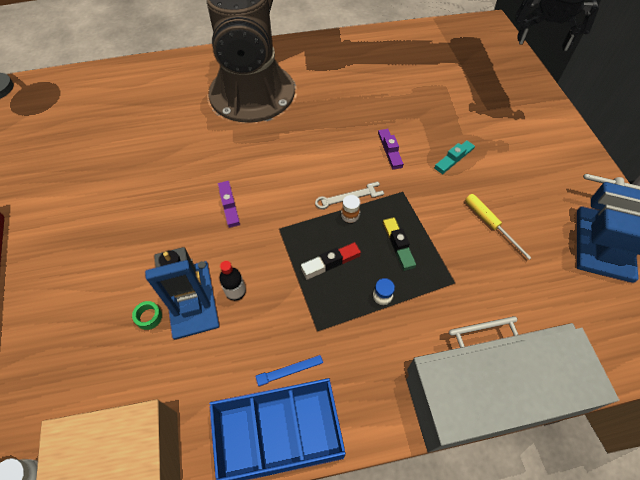

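The top view shows bar A at about (250,240): green end up and away from the robot, yellow end towards it. Bar B is at (325,235) with its red end on the left. The clamp is at (465,225), its steel ledge at (468,253) facing the robot. The scene view shows the same layout. The purple and turquoise bars are look-alikes.

```bash
python3 - <<'E'
from h import *
p=capture("top"); q=capture("scene")
def rect(w,n):
    c,s,a=cv2.minAreaRect((w[:,:2]*1000).astype(np.float32)); print(n,len(w),"c",np.round(c,1),"size",np.round(s,1),"ang",round(a,1),"z",np.round(np.percentile(w[:,2],[5,50,95])*1000,1))
full=np.ones((480,640),bool)
for cam,pp in(("top",p),("scene",q)):
    hsv=cv2.cvtColor(pp["frame"],cv2.COLOR_RGB2HSV); W=world(pp,pp["depth"]>0)
    ok=pp["depth"]>0; H=hsv[ok]
    inb=lambda x0,x1,y0,y1:(W[:,0]>x0)&(W[:,0]<x1)&(W[:,1]>y0)&(W[:,1]<y1)
    A=inb(.45,.66,.205,.30); B=inb(.50,.65,.02,.175)
    sat=(H[:,1]>110)&(H[:,2]>60)
    for n,m in(("yellow",A&sat&(H[:,0]>20)&(H[:,0]<35)),("green",A&(H[:,1]>80)&(H[:,0]>50)&(H[:,0]<95)&(W[:,2]>.008)),("A all",A&(W[:,2]>.0075)),("A block",A&(W[:,2]>.027)),("red",B&sat&((H[:,0]<8)|(H[:,0]>172))),("B all",B&(W[:,2]>.0075)&(W[:,2]<.04)),("B block",B&(W[:,2]>.029)&(W[:,2]<.04))):
        if m.sum()>10: rect(W[m],cam+" "+n)
    C=inb(.45,.75,-.25,-.12)
    for n,a,b in(("base",.008,.017),("ledge",.036,.045),("head",.165,.19)):
        m=C&(W[:,2]>a)&(W[:,2]<b)
        if m.sum()>10: rect(W[m],cam+" "+n)
E
```

```text
top yellow 268 c [508.6 246.7] size [41.8 30.1] ang 3.5 z [ 3.2 12.5 15.3]
top green 241 c [592.1 251.6] size [39.8 26.6] ang 5.4 z [13.8 16.7 19.3]
top A all 803 c [548.4 257.3] size [124.3  58.1] ang 11.3 z [10.6 16.8 34.3]
top A block 261 c [549.8 248.6] size [39.9 26.6] ang 4.1 z [29.8 32.6 35.3]
top red 278 c [555.4 138.5] size [29.8 44. ] ang 14.9 z [15.  20.8 23.9]
top B all 827 c [606.1 108.5] size [113.9 123.6] ang 14.1 z [17.8 24.2 34.4]
top B block 253 c [602.9 122.4] size [126.8  44.1] ang 32.5 z [30.2 32.8 35.9]
top base 1285 c [ 589.4 -191.4] size [151.3  90.3] ang 5.2 z [ 9.1 12.  15. ]
top ledge 384 c [ 569.2 -187.6] size [103.9  54.8] ang 8.3 z [37.  39.7 42.5]
top head 465 c [ 600.1 -191.1] size [45.3 71.7] ang 4.9 z [169.  177.4 179.4]
scene yellow 187 c [505.5 247.2] size [55.3 32.8] ang 3.5 z [ 2.5 12.1 15.6]
scene green 279 c [575.4 249.6] size [73.8 27.4] ang 4.6 z [10.5 15.9 19. ]
scene A all 751 c [549.5 247.3] size [125.8  28. ] ang 4.7 z [ 9.9 16.6 33.7]
scene A block 231 c [548.9 247.7] size [41.  27.1] ang 4.7 z [29.1 32.3 34.5]
scene red 306 c [546.  139.4] size [41.2 51.8] ang 13.6 z [ 1.9 19.6 22.3]
scene B all 908 c [598.1 100.2] size [113.  126.5] ang 4.7 z [11.3 23.5 33.8]
scene B block 239 c [564.   96.9] size [27.1 40.8] ang 13.7 z [29.9 32.5 35.1]
scene base 1478 c [ 588.4 -180.5] size [149.6 117. ] ang 5.2 z [ 9.2 11.7 14.6]
scene ledge 168 c [ 588.2 -190.2] size [100.6  97.8] ang 35.0 z [36.3 39.8 43. ]
scene head 578 c [ 599.4 -191.2] size [48.5 71.7] ang 2.5 z [166.6 176.6 178.9]
```

```bash
cat >> h.py <<'E'
def plan(x,y,z,yaw,n=10):
    "suggested rows (mm, deg; yaw = world heading of tool x) for a straight move"
    s=env.state(); R=np.array(s["ee_rot"]); P=np.array(s["tcp_pos"])*1000
    y0=np.degrees(np.arctan2(R[1,0],R[0,0])); d=(yaw-y0+540)%360-180
    if abs(d)>179: d=180*np.sign(d)
    dp=np.array([x,y,z])-P
    print("now",np.round(P,1),"yaw",round(y0,2),"q",np.round(s["qpos"],2),"F",np.round(s["ft_force"],1),"w",round(s["width"]*1000,1),"t",round(s["clock"],1),"turn",round(d,1))
    for i in range(n):
        a=np.radians(y0+d*i/n); v=dp/n
        print([round(k,3) for k in((np.cos(a)*v[0]+np.sin(a)*v[1])/75,(np.sin(a)*v[0]-np.cos(a)*v[1])/75,-v[2]/75,-d/n/360)])
E
python3 -c "
from h import *
plan(590,251,120,4.6,20)"
```

```text
now [266.5 620.2 195.4] yaw -23.25 q [ 1.45  0.36  0.01 -0.   -1.22 -0.29] F [-0.4 -0.1  1.4] w 85.2 t 0.9 turn 27.9
[np.float64(0.295), np.float64(0.141), np.float64(0.05), np.float64(-0.004)]
[np.float64(0.292), np.float64(0.148), np.float64(0.05), np.float64(-0.004)]
[np.float64(0.288), np.float64(0.155), np.float64(0.05), np.float64(-0.004)]
[np.float64(0.284), np.float64(0.162), np.float64(0.05), np.float64(-0.004)]
[np.float64(0.28), np.float64(0.169), np.float64(0.05), np.float64(-0.004)]
[np.float64(0.276), np.float64(0.176), np.float64(0.05), np.float64(-0.004)]
[np.float64(0.272), np.float64(0.182), np.float64(0.05), np.float64(-0.004)]
[np.float64(0.267), np.float64(0.189), np.float64(0.05), np.float64(-0.004)]
[np.float64(0.263), np.float64(0.195), np.float64(0.05), np.float64(-0.004)]
[np.float64(0.258), np.float64(0.202), np.float64(0.05), np.float64(-0.004)]
[np.float64(0.253), np.float64(0.208), np.float64(0.05), np.float64(-0.004)]
[np.float64(0.248), np.float64(0.214), np.float64(0.05), np.float64(-0.004)]
[np.float64(0.242), np.float64(0.22), np.float64(0.05), np.float64(-0.004)]
[np.float64(0.237), np.float64(0.226), np.float64(0.05), np.float64(-0.004)]
[np.float64(0.231), np.float64(0.231), np.float64(0.05), np.float64(-0.004)]
[np.float64(0.226), np.float64(0.237), np.float64(0.05), np.float64(-0.004)]
[np.float64(0.22), np.float64(0.242), np.float64(0.05), np.float64(-0.004)]
[np.float64(0.214), np.float64(0.248), np.float64(0.05), np.float64(-0.004)]
[np.float64(0.208), np.float64(0.253), np.float64(0.05), np.float64(-0.004)]
[np.float64(0.202), np.float64(0.258), np.float64(0.05), np.float64(-0.004)]
```

Call:
move_arm([
  [[0.295,0.141,0.05,-0.004,60],[0.292,0.148,0.05,-0.004,60],[0.288,0.155,0.05,-0.004,60],[0.284,0.162,0.05,-0.004,60],[0.28,0.169,0.05,-0.004,60],[0.276,0.176,0.05,-0.004,60],[0.272,0.182,0.05,-0.004,60],[0.267,0.189,0.05,-0.004,60],[0.263,0.195,0.05,-0.004,60],[0.258,0.202,0.05,-0.004,60]],
], grip_force=100)

```text
clock: 1.73
tcp_pos: [0.4296, 0.4353, 0.1579]
ee_rot: [[0.988, -0.153, 0.0], [-0.153, -0.988, 0.0], [0.0, -0.0, -1.0]]
ft_force: [-0.3, 0.6, 0.2]
width: 0.06
grip_force: 0.0
```

Call:
move_arm([
  [[0.253,0.208,0.05,-0.004,60],[0.248,0.214,0.05,-0.004,60],[0.242,0.22,0.05,-0.004,60],[0.237,0.226,0.05,-0.004,60],[0.231,0.231,0.05,-0.004,60],[0.226,0.237,0.05,-0.004,60],[0.22,0.242,0.05,-0.004,60],[0.214,0.248,0.05,-0.004,60],[0.208,0.253,0.05,-0.004,60],[0.202,0.258,0.05,-0.004,60]],
])

```text
clock: 2.57
tcp_pos: [0.5938, 0.2527, 0.1204]
ee_rot: [[0.995, 0.098, 0.0], [0.098, -0.995, 0.0], [0.0, -0.0, -1.0]]
ft_force: [0.7, 0.4, 0.6]
width: 0.0601
grip_force: 0.0
```

```bash
python3 - <<'E'
from h import *
plan(590,251,120,4.6,1)
p=capture("wrist"); save(p,"w1")
W=world(p,p["depth"]>0); H=cv2.cvtColor(p["frame"],cv2.COLOR_RGB2HSV)[p["depth"]>0]
A=(W[:,0]>.45)&(W[:,0]<.66)&(W[:,1]>.205)&(W[:,1]<.30)
for n,m in(("all",A&(W[:,2]>.0085)&(W[:,2]<.04)),("block",A&(W[:,2]>.027)&(W[:,2]<.04))):
    print(n,m.sum(),cv2.minAreaRect((W[m][:,:2]*1000).astype(np.float32)),np.percentile(W[m][:,2],[5,50,95]))
E
```

```text
now [593.8 252.7 120.4] yaw 5.63 q [ 0.7   0.36 -0.16  0.   -1.05  0.96] F [0.7 0.4 0.6] w 60.1 t 2.6 turn -1.0
[np.float64(-0.053), np.float64(0.017), np.float64(0.005), np.float64(0.003)]
all 3556 ((548.8753051757812, 248.42453002929688), (125.19296264648438, 26.013540267944336), 4.40311861038208) [0.01340033 0.01827511 0.03464444]
block 1324 ((549.1510009765625, 248.36061096191406), (41.250728607177734, 25.953269958496094), 4.709964752197266) [0.0321878  0.03391233 0.03504142]
```

Call:
move_arm([
  [[-0.025,0.01,0,0.003,55],[0,0,0.19,0,55],[0,0,0.19,0,55],[0,0,0.19,0,55],[0,0,0.19,0,55],[0,0,0.19,0,55],[0,0,0.19,0,55],[0,0,0.19,0,55],[0,0,0.1,0,55],[0,0,0.1,0,55]],
])

```text
clock: 3.45
tcp_pos: [0.5908, 0.253, 0.0052]
ee_rot: [[0.997, 0.078, -0.0], [0.078, -0.997, -0.0], [-0.0, 0.0, -1.0]]
ft_force: [-1.1, 1.3, 0.1]
width: 0.0552
grip_force: 0.0
```

Call:
move_arm([
  [[0,0,0,0,55],[0,0,0,0,15],[0,0,0,0,15],[0,0,0,0,15],[0,0,0,0,15],[0,0,0,0,15],[0,0,0,0,15],[0,0,0,0,15],[0,0,0,0,15],[0,0,0,0,15]],
])

```text
clock: 4.28
tcp_pos: [0.5912, 0.2526, 0.0057]
ee_rot: [[0.997, 0.078, 0.0], [0.078, -0.997, -0.0], [0.0, 0.0, -1.0]]
ft_force: [-0.1, 0.4, -0.2]
width: 0.0154
grip_force: 0.0
```

```bash
python3 - <<'E'
from h import *
p=capture("wrist"); save(p,"w2"); print(env.state()["width"],env.state()["grip_force"])
q=capture("scene"); cv2.imwrite("pics/s2.png",cv2.resize(q["frame"][180:300,330:490,::-1],None,fx=4,fy=4))
E
```

```text
0.015286561436588193 0.0
```

View pics/w2.png

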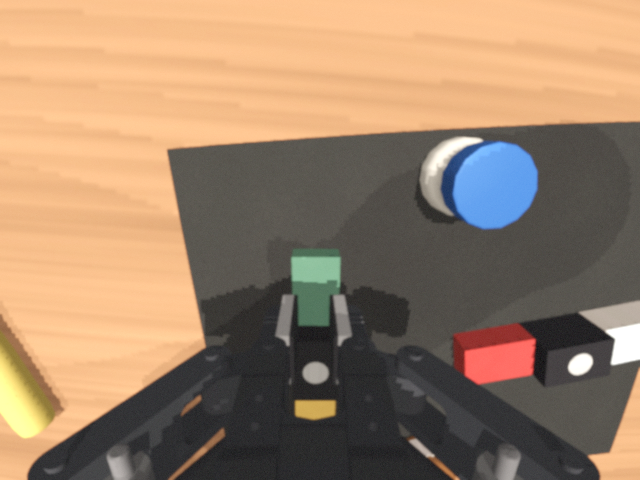

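View pics/s2.png

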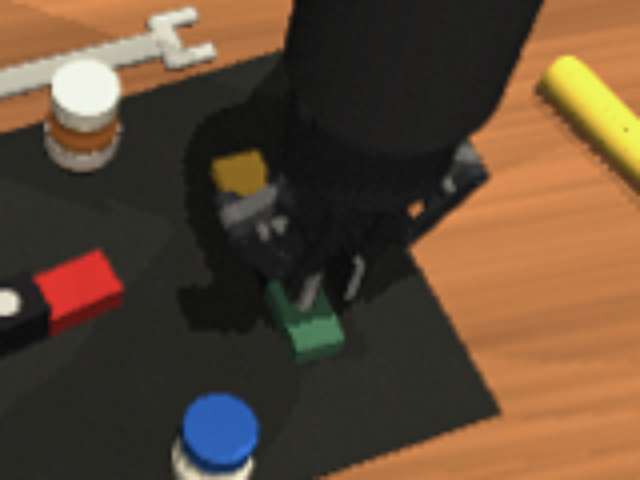

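The wrist view shows the pads at (285,320) and (343,320), straddling the root of the green tongue. Width 15 mm with no grip force suggests they closed above it, or that the reading is off. I'll check with depth.

```bash
python3 - <<'E'
from h import *
p=capture("wrist")
d=p["depth"]; full=d>0
W=np.full((480,640,3),np.nan); W[full]=world(p,full)
for r,c in((310,285),(335,282),(310,343),(335,345),(345,290),(300,316),(265,316),(315,316),(372,316),(408,316)): print((r,c),p["frame"][r,c],np.round(W[r,c]*1000,1))
print(-np.array(p["R"]).T@np.array(p["t"]))
for q in ("top","scene"):
    p=capture(q); X=world(p,p["depth"]>0); H=cv2.cvtColor(p["frame"],cv2.COLOR_RGB2HSV)[p["depth"]>0]
    m=(X[:,0]>.55)&(X[:,0]<.64)&(X[:,1]>.205)&(X[:,1]<.3)&(H[:,0]>50)&(H[:,0]<95)&(H[:,1]>80)&(X[:,2]>.008)
    print(q,m.sum(),np.round(np.percentile(X[m],[2,50,98],axis=0)*1000,1))
    m=(X[:,0]>.56)&(X[:,0]<.66)&(X[:,1]>.2)&(X[:,1]<.3)&(X[:,2]>.02)&(X[:,2]<.06)
    print(q,m.sum(),np.round(np.percentile(X[m],[2,50,98],axis=0)*1000,1) if m.any() else "")
E
```

```text
(310, 285) [134 130 128] [601.7 265.8  60.6]
(335, 282) [148 144 140] [601.8 265.4  79.4]
(310, 343) [159 154 150] [603.8 241.5  60.9]
(335, 345) [147 142 137] [602.9 242.1  78.3]
(345, 290) [69 65 65] [597.3 262.3  78.8]
(300, 316) [ 82 117  92] [584.8 251.   17.2]
(265, 316) [144 194 161] [606.1 252.7  17.8]
(315, 316) [ 83 117  93] [576.3 250.3  19. ]
(372, 316) [173 167 160] [549.2 248.3  33.9]
(408, 316) [208 171  86] [503.7 244.5  13.7]
[0.672277   0.25927314 0.18508826]
top 89 [[573.2 237.9  12.1]
 [579.7 250.3  16.7]
 [589.4 263.1  20. ]]
top 81 [[560.7 232.3  21.1]
 [565.2 247.1  32.6]
 [587.7 261.7  56.3]]
scene 199 [[572.3 236.9   9. ]
 [597.8 247.9  16.1]
 [611.9 264.4  19. ]]
scene 84 [[582.1 231.3  40.8]
 [599.2 259.5  52.5]
 [604.1 271.7  59.6]]
```

```bash
python3 - <<'E'
from h import *
p=capture("wrist"); full=p["depth"]>0
W=np.full((480,640,3),np.nan); W[full]=world(p,full)
for c in (286,290,340,344):
    print(c,[(r,*np.round(W[r,c]*1000).tolist()) for r in range(286,330,4)])
for n in("top","scene"):
    p=capture(n);X=world(p,p["depth"]>0)
    m=(X[:,0]>.585)&(X[:,0]<.61)&(X[:,1]>.225)&(X[:,1]<.28)&(X[:,2]>.022)&(X[:,2]<.12)
    print(n,np.histogram(X[m][:,2]*1000,bins=range(20,121,10)))
print(env.state()["tcp_pos"],env.state()["qpos"])
E
```

```text
286 [(286, 586.0, 269.0, 4.0), (290, 583.0, 269.0, 3.0), (294, 581.0, 269.0, 4.0), (298, 602.0, 266.0, 50.0), (302, 602.0, 266.0, 55.0), (306, 602.0, 266.0, 57.0), (310, 602.0, 265.0, 61.0), (314, 602.0, 265.0, 64.0), (318, 601.0, 265.0, 66.0), (322, 601.0, 265.0, 70.0), (326, 602.0, 264.0, 73.0)]
290 [(286, 586.0, 267.0, 4.0), (290, 584.0, 266.0, 5.0), (294, 581.0, 266.0, 4.0), (298, 601.0, 264.0, 48.0), (302, 602.0, 264.0, 54.0), (306, 602.0, 264.0, 57.0), (310, 602.0, 264.0, 61.0), (314, 602.0, 264.0, 64.0), (318, 602.0, 263.0, 67.0), (322, 602.0, 263.0, 71.0), (326, 602.0, 263.0, 73.0)]
340 [(286, 588.0, 237.0, 4.0), (290, 585.0, 236.0, 3.0), (294, 583.0, 236.0, 4.0), (298, 604.0, 242.0, 50.0), (302, 604.0, 242.0, 54.0), (306, 604.0, 243.0, 58.0), (310, 604.0, 243.0, 61.0), (314, 603.0, 243.0, 64.0), (318, 604.0, 243.0, 68.0), (322, 603.0, 243.0, 70.0), (326, 603.0, 243.0, 72.0)]
344 [(286, 589.0, 234.0, 4.0), (290, 586.0, 234.0, 4.0), (294, 583.0, 234.0, 4.0), (298, 604.0, 240.0, 49.0), (302, 604.0, 241.0, 54.0), (306, 603.0, 241.0, 56.0), (310, 603.0, 241.0, 60.0), (314, 603.0, 241.0, 63.0), (318, 603.0, 242.0, 67.0), (322, 604.0, 242.0, 70.0), (326, 603.0, 242.0, 73.0)]
top (array([ 0,  0,  0,  5,  2,  2,  3, 11,  1,  0]), array([ 20,  30,  40,  50,  60,  70,  80,  90, 100, 110, 120]))
scene (array([ 0,  0, 25, 51, 50, 40, 58, 65, 27, 50]), array([ 20,  30,  40,  50,  60,  70,  80,  90, 100, 110, 120]))
[0.59120888 0.2526456  0.00563439] [ 7.06790755e-01  4.77658293e-01 -2.78922254e-01  1.59791265e-05
 -8.14289892e-01  9.42027674e-01]
```

Three cameras agree that the finger ends are at z ≈ 49 mm, while the reported TCP says 5.6 mm. The stated tool length is therefore about 43 mm too long. I'll open, go down part of the way and check again.

Call:
move_arm([
  [[0,0,0,0,50],[0,0,0,0,50],[0,0,0,0,50],[0,0,0,0,50],[0,0,0,0,50],[0,0,0.1,0,50],[0,0,0.1,0,50],[0,0,0.1,0,50],[0,0,0.04,0,50],[0,0,0,0,50]],
])

```text
clock: 5.52
tcp_pos: [0.5904, 0.252, -0.0215]
ee_rot: [[0.997, 0.078, -0.002], [0.078, -0.997, -0.002], [-0.002, 0.001, -1.0]]
ft_force: [0.2, -0.5, 0.2]
width: 0.0502
grip_force: 0.0
```

```bash
cat >> h.py <<'E'
def finger():
    "lowest visible z (mm) and y of the finger fronts in the wrist picture"
    p=capture("wrist"); full=p["depth"]>0; W=np.full((480,640,3),np.nan); W[full]=world(p,full)
    s=env.state(); R=np.array(s["ee_rot"]); L=(W-np.array(s["tcp_pos"]))@R*1000
    m=(np.abs(L[...,0]-11.5)<4)&(np.abs(L[...,1])<60)&(L[...,2]<-15)&(L[...,2]>-120)
    for sg in(-1,1):
        k=m&(sg*L[...,1]>0)
        if k.sum()>5:
            v=L[k]; lo=np.percentile(v[:,2],98); e=v[v[:,2]>lo-8]
            print("finger",sg,"n",k.sum(),"end tool z",round(lo,1),"world z",round(np.percentile(W[k][:,2],2)*1000,1),"tool y",np.round(np.percentile(e[:,1],[5,95]),1))
    return p,W
E
python3 - <<'E'
from h import *
p,W=finger(); plan(592,251.8,0,4.55,1)
E
```

```text
finger -1 n 10441 end tool z -24.2 world z 3.4 tool y [-57.6 -16. ]
finger 1 n 10382 end tool z -24.1 world z 3.3 tool y [17.4 57.8]
now [590.8 252.3 -20.8] yaw 4.47 q [ 0.71  0.51 -0.3  -0.   -0.76  0.94] F [ 0.5  0.4 -0.2] w 50.2 t 5.6 turn 0.1
[np.float64(0.016), np.float64(0.007), np.float64(-0.277), np.float64(-0.0)]
```

Call:
move_arm([
  [[0.016,0.007,0.1,0,50],[0,0,0.1,0,50],[0,0,0,0,50],[0,0,0,0,18],[0,0,0,0,18],[0,0,0,0,18],[0,0,0,0,18],[0,0,0,0,18],[0,0,0,0,18],[0,0,0,0,18]],
])

```text
clock: 6.4
tcp_pos: [0.5944, 0.253, -0.0326]
ee_rot: [[0.997, 0.079, 0.004], [0.079, -0.997, 0.002], [0.004, -0.001, -1.0]]
ft_force: [-1.7, -1.7, 15.0]
width: 0.0233
grip_force: 100.6
```

```bash
python3 - <<'E'
from h import *
p=capture("wrist"); full=p["depth"]>0; W=np.full((480,640,3),np.nan); W[full]=world(p,full)
for c in (270,275,280,285,290,340,345,350,355,360):
    print(c,[(r,*np.round(W[r,c]*1000).tolist()) for r in range(270,320,6)])
plan(592,251.8,0,4.55,1)
E
```

```text
270 [(270, 614.0, 275.0, 4.0), (276, 612.0, 275.0, 4.0), (282, 609.0, 275.0, 5.0), (288, 605.0, 275.0, 4.0), (294, 602.0, 275.0, 4.0), (300, 599.0, 275.0, 4.0), (306, 601.0, 274.0, 13.0), (312, 604.0, 272.0, 24.0), (318, 605.0, 272.0, 30.0)]
275 [(270, 615.0, 273.0, 4.0), (276, 612.0, 273.0, 4.0), (282, 609.0, 272.0, 5.0), (288, 605.0, 272.0, 4.0), (294, 602.0, 272.0, 3.0), (300, 604.0, 271.0, 13.0), (306, 603.0, 271.0, 18.0), (312, 604.0, 270.0, 24.0), (318, 604.0, 270.0, 29.0)]
280 [(270, 615.0, 271.0, 4.0), (276, 612.0, 270.0, 3.0), (282, 609.0, 270.0, 3.0), (288, 606.0, 270.0, 4.0), (294, 603.0, 270.0, 4.0), (300, 604.0, 269.0, 13.0), (306, 604.0, 269.0, 19.0), (312, 604.0, 268.0, 24.0), (318, 604.0, 268.0, 29.0)]
285 [(270, 615.0, 268.0, 5.0), (276, 612.0, 268.0, 4.0), (282, 609.0, 268.0, 4.0), (288, 610.0, 267.0, 12.0), (294, 610.0, 267.0, 18.0), (300, 607.0, 267.0, 18.0), (306, 605.0, 266.0, 19.0), (312, 605.0, 266.0, 24.0), (318, 603.0, 266.0, 27.0)]
290 [(270, 615.0, 266.0, 3.0), (276, 612.0, 266.0, 4.0), (282, 610.0, 265.0, 5.0), (288, 610.0, 265.0, 12.0), (294, 609.0, 265.
[... 820 characters left out ...]
, (318, 607.0, 239.0, 29.0)]
355 [(270, 618.0, 236.0, 4.0), (276, 614.0, 235.0, 3.0), (282, 611.0, 235.0, 3.0), (288, 609.0, 235.0, 4.0), (294, 606.0, 234.0, 4.0), (300, 602.0, 234.0, 3.0), (306, 608.0, 237.0, 20.0), (312, 607.0, 237.0, 24.0), (318, 607.0, 237.0, 29.0)]
360 [(270, 618.0, 234.0, 4.0), (276, 615.0, 233.0, 4.0), (282, nan, nan, nan), (288, 609.0, 232.0, 4.0), (294, 606.0, 232.0, 4.0), (300, 602.0, 231.0, 2.0), (306, 603.0, 233.0, 11.0), (312, 603.0, 233.0, 17.0), (318, 603.0, 234.0, 22.0)]
now [594.4 253.  -32.5] yaw 4.54 q [ 0.7   0.53 -0.3   0.   -0.74  0.94] F [-1.8 -0.6 15.2] w 23.5 t 6.5 turn 0.0
[np.float64(-0.033), np.float64(0.014), np.float64(-0.434), np.float64(-0.0)]
```

Call:
move_arm([
  [[0,0,-0.05,0,18],[0,0,-0.12,0,18],[0,0,-0.2,0,18],[0,0,-0.25,0,18],[0,0,-0.25,0,18],[0,0,-0.25,0,18],[0,0,-0.25,0,18],[0,0,-0.25,0,18],[0,0,-0.1,0,18],[0,0,0,0,18]],
], grip_force=120)

```text
clock: 7.28
tcp_pos: [0.5933, 0.2529, 0.0961]
ee_rot: [[0.997, 0.078, 0.003], [0.078, -0.997, 0.002], [0.003, -0.002, -1.0]]
ft_force: [-0.3, -0.9, -2.2]
width: 0.023
grip_force: 118.0
```

```bash
cat >> h.py <<'E'
def barpose():
    "bar A in the tool frame from the wrist picture: coloured/black points near the fingers"
    s=env.state(); R=np.array(s["ee_rot"]); T=np.array(s["tcp_pos"])
    for n in("wrist","top","scene"):
        p=capture(n); ok=p["depth"]>0; X=world(p,ok); H=cv2.cvtColor(p["frame"],cv2.COLOR_RGB2HSV)[ok]
        L=(X-T)@R*1000; near=(np.hypot(L[:,0],L[:,1])<125)&(L[:,2]>-110)&(L[:,2]<0)
        for c,m in(("yel",(H[:,0]>18)&(H[:,0]<35)&(H[:,1]>140)),("grn",(H[:,0]>55)&(H[:,0]<90)&(H[:,1]>80))):
            m=m&near
            if m.sum()>15:
                w=X[m]*1000; top=w[w[:,2]>np.percentile(w[:,2],50)-3]
                sv=np.linalg.svd(top-top.mean(0),full_matrices=False)[2]
                print(n,c,m.sum(),"world",np.round(np.median(w,0),1),"top pts",len(top),np.round(top.mean(0),1),"dir",np.round(sv[0],3),"nrm",np.round(sv[2],3),"rect",[np.round(k,1) for k in cv2.minAreaRect(w[:,:2].astype(np.float32))])
E
python3 - <<'E'
from h import *
plan(592,251.8,0,4.55,1); barpose()
E
```

```text
now [593.3 252.9  96.1] yaw 4.48 q [ 0.7   0.38 -0.19  0.   -0.99  0.94] F [-0.3 -0.9 -2.2] w 23.0 t 7.3 turn 0.1
[np.float64(-0.019), np.float64(0.013), np.float64(1.281), np.float64(-0.0)]
wrist grn 136 world [584.7 251.6 146.2] top pts 116 [583.9 251.9 146.4] dir [-0.994 -0.108 -0.001] nrm [-0.003  0.024  1.   ] rect [array([589.2, 252.5]), array([42.8, 23.4]), np.float64(4.7)]
top yel 366 world [506.4 244.7 139.3] top pts 343 [507.1 245.3 139.3] dir [-0.994 -0.107 -0.011] nrm [-0.012  0.009  1.   ] rect [array([507. , 245.4]), array([42.3, 26.6]), np.float64(4.8)]
top grn 78 world [577.2 248.5 143. ] top pts 78 [577.5 249.3 143.1] dir [-0.12   0.991 -0.052] nrm [0.019 0.055 0.998] rect [array([578.3, 250.9]), array([14.9, 24.7]), np.float64(1.4)]
scene yel 190 world [502.4 239.6 138.4] top pts 176 [501.9 241.5 138.9] dir [ 0.942 -0.322  0.094] nrm [ 0.105  0.016 -0.994] rect [array([506.5, 243.4]), array([41.9, 25.9]), np.float64(3.9)]
scene grn 171 world [603.2 254.3 141.7] top pts 136 [598.4 254.4 142.3] dir [-0.859  0.511 -0.041] nrm [-0.049 -0.162 -0.986] rect [array([594.4, 251.5]), array([30.9, 25.1]), np.float64(3.7)]
```

```bash
sed -i '/if abs(d)>179/d' h.py; sed -i 's/print(\[round(k,3) for k in(\(.*\))\])$/print([float(round(k,3)) for k in(\1)])/' h.py
python3 - <<'E'
from h import *
plan(425,-206.5,96,-174.8,30)
E
```

```text
now [591.6 251.8  92.7] yaw 4.45 q [ 0.7   0.39 -0.19 -0.   -0.99  0.94] F [ 0.1  1.  -1.2] w 22.8 t 7.4 turn -179.2
[-0.09, 0.197, -0.001, 0.017]
[-0.069, 0.206, -0.001, 0.017]
[-0.047, 0.212, -0.001, 0.017]
[-0.025, 0.215, -0.001, 0.017]
[-0.002, 0.217, -0.001, 0.017]
[0.021, 0.216, -0.001, 0.017]
[0.043, 0.212, -0.001, 0.017]
[0.065, 0.207, -0.001, 0.017]
[0.086, 0.199, -0.001, 0.017]
[0.106, 0.189, -0.001, 0.017]
[0.125, 0.177, -0.001, 0.017]
[0.143, 0.163, -0.001, 0.017]
[0.159, 0.147, -0.001, 0.017]
[0.174, 0.13, -0.001, 0.017]
[0.186, 0.111, -0.001, 0.017]
[0.197, 0.091, -0.001, 0.017]
[0.205, 0.07, -0.001, 0.017]
[0.211, 0.048, -0.001, 0.017]
[0.215, 0.026, -0.001, 0.017]
[0.217, 0.003, -0.001, 0.017]
[0.216, -0.019, -0.001, 0.017]
[0.213, -0.042, -0.001, 0.017]
[0.207, -0.063, -0.001, 0.017]
[0.199, -0.085, -0.001, 0.017]
[0.19, -0.105, -0.001, 0.017]
[0.178, -0.124, -0.001, 0.017]
[0.164, -0.142, -0.001, 0.017]
[0.148, -0.158, -0.001, 0.017]
[0.131, -0.173, -0.001, 0.017]
[0.112, -0.185, -0.001, 0.017]
```

Call:
move_arm([
  [[-0.09,0.197,-0.04,0.017,18],[-0.069,0.206,-0.01,0.017,18],[-0.047,0.212,0,0.017,18],[-0.025,0.215,0,0.017,18],[-0.002,0.217,0,0.017,18],[0.021,0.216,0,0.017,18],[0.043,0.212,0,0.017,18],[0.065,0.207,0,0.017,18],[0.086,0.199,0,0.017,18],[0.106,0.189,0,0.017,18]],
])

```text
clock: 8.27
tcp_pos: [0.5338, 0.0989, 0.0963]
ee_rot: [[0.544, -0.839, -0.003], [-0.839, -0.544, -0.001], [-0.0, 0.003, -1.0]]
ft_force: [0.1, -0.0, -1.7]
width: 0.0227
grip_force: 118.1
```

Call:
move_arm([
  [[0.125,0.177,0,0.0165,18],[0.143,0.163,0,0.0165,18],[0.159,0.147,0,0.0165,18],[0.174,0.13,0,0.0165,18],[0.186,0.111,0,0.0165,18],[0.197,0.091,0,0.0165,18],[0.205,0.07,0,0.0165,18],[0.211,0.048,0,0.0165,18],[0.215,0.026,0,0.0165,18],[0.217,0.003,0,0.0165,18]],
])

```text
clock: 9.1
tcp_pos: [0.4748, -0.0524, 0.0965]
ee_rot: [[-0.445, -0.895, -0.003], [-0.895, 0.445, -0.001], [0.002, 0.002, -1.0]]
ft_force: [1.1, 1.0, -2.3]
width: 0.0228
grip_force: 118.1
```

Call:
move_arm([
  [[0.216,-0.019,0,0.0165,18],[0.213,-0.042,0,0.0165,18],[0.207,-0.063,0,0.0165,18],[0.199,-0.085,0,0.0165,18],[0.19,-0.105,0,0.0165,18],[0.178,-0.124,0,0.0165,18],[0.164,-0.142,0,0.0165,18],[0.148,-0.158,0,0.0165,18],[0.131,-0.173,0,0.0165,18],[0.112,-0.185,0,0.0165,18]],
])

```text
clock: 9.93
tcp_pos: [0.4167, -0.2039, 0.0966]
ee_rot: [[-0.997, -0.073, -0.003], [-0.073, 0.997, 0.0], [0.003, 0.001, -1.0]]
ft_force: [0.6, 0.3, -1.6]
width: 0.0227
grip_force: 118.1
```

```bash
python3 - <<'E'
from h import *
plan(425,-206.5,25,-174.8,1); barpose()
E
```

```text
now [ 416.7 -203.9   96.6] yaw -175.83 q [-0.03  0.1  -0.57 -0.   -0.89 -1.47] F [ 0.6  0.3 -1.6] w 22.7 t 9.9 turn 1.0
[-0.108, -0.043, 0.954, -0.003]
wrist grn 975 world [ 414.5 -204.2  147. ] top pts 848 [ 418.  -204.2  147.9] dir [ 0.984 -0.079  0.159] nrm [ 0.104 -0.468 -0.878] rect [array([ 422.7, -214.6]), array([43.2, 48.3]), np.float64(3.9)]
top yel 296 world [ 506.1 -197.3  141. ] top pts 284 [ 506.6 -198.   141.1] dir [-0.999 -0.035  0.006] nrm [0.005 0.005 1.   ] rect [array([ 506.3, -198.3]), array([36.4, 26.2]), np.float64(3.3)]
scene yel 343 world [ 504.8 -196.6  141. ] top pts 307 [ 503.3 -197.2  141.2] dir [ 0.998  0.053 -0.018] nrm [-0.018  0.001 -1.   ] rect [array([ 501.3, -197.5]), array([48.7, 27.1]), np.float64(5.5)]
scene grn 131 world [ 418.7 -204.8  145.7] top pts 124 [ 418.3 -204.8  146.9] dir [0.789 0.609 0.079] nrm [-0.077 -0.03   0.997] rect [array([ 433.6, -200.5]), array([68.8, 21.4]), np.float64(20.5)]
```

Call:
move_arm([
  [[-0.025,-0.004,0.12,-0.003,18],[-0.025,-0.004,0.14,0,18],[-0.025,-0.004,0.14,0,18],[-0.03,-0.004,0.14,0,18],[-0.03,-0.004,0.14,0,18],[-0.03,-0.004,0.14,0,18],[-0.03,-0.004,0.14,0,18],[-0.03,-0.004,0.12,0,18],[-0.03,-0.004,0.06,0,18],[0,0,0,0,18]],
])

```text
clock: 10.92
tcp_pos: [0.4372, -0.2038, 0.0109]
ee_rot: [[-0.995, -0.098, -0.002], [-0.098, 0.995, 0.0], [0.002, 0.0, -1.0]]
ft_force: [0.6, 0.1, -1.6]
width: 0.0226
grip_force: 118.1
```

```bash
python3 - <<'E'
from h import *
plan(436,-205.3,10.6,-174.8,1); barpose()
for n in("top","scene"):
    p=capture(n); save(p,n+"3"); X=world(p,p["depth"]>0)
    C=(X[:,0]>.50)&(X[:,0]<.56)&(X[:,1]>-.23)&(X[:,1]<-.16)&(X[:,2]>.036)&(X[:,2]<.044)
    if C.sum()>10: print(n,C.sum(),np.round(np.percentile(X[C],[3,50,97],axis=0)*1000,1))
p=capture("wrist"); save(p,"w3")
E
```

```text
now [ 437.2 -203.8   10.9] yaw -174.37 q [-0.03  0.26 -0.64 -0.   -0.68 -1.45] F [ 0.6  0.1 -1.6] w 22.6 t 10.9 turn -0.4
[0.017, -0.019, 0.004, 0.001]
wrist grn 229 world [ 432.  -203.9   61.3] top pts 180 [ 438.3 -206.1   65.7] dir [ 0.353 -0.579  0.735] nrm [-0.035  0.777  0.629] rect [array([ 443.3, -218.6]), array([42.5, 54.1]), np.float64(4.9)]
top yel 156 world [ 535.1 -193.7   56.6] top pts 150 [ 534.2 -193.7   56.9] dir [-0.434 -0.901 -0.021] nrm [ 0.    -0.023  1.   ] rect [array([ 540.4, -195.9]), array([33. , 41.3]), np.float64(80.0)]
scene grn 128 world [ 439.8 -204.9   61.5] top pts 125 [ 439.2 -204.2   61.9] dir [0.85  0.519 0.087] nrm [-0.018 -0.137  0.99 ] rect [array([ 446.2, -203.3]), array([48.9, 23.1]), np.float64(18.9)]
top 156 [[ 522.9 -218.1   36.5]
 [ 549.  -191.5   39.9]
 [ 555.5 -176.4   42.7]]
```

View pics/top3.png

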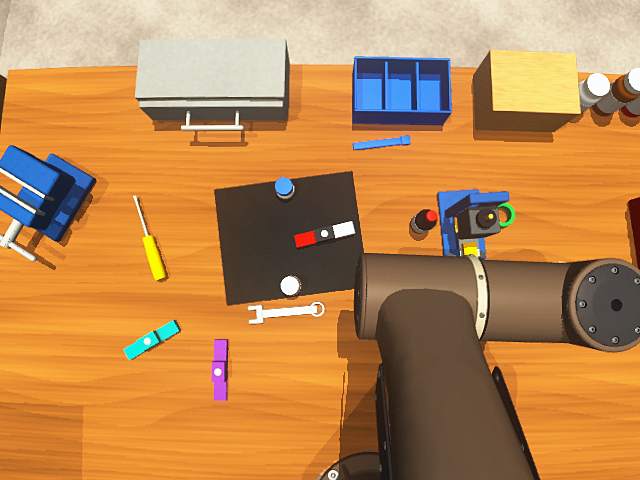

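The top view shows the yellow tongue at (470,250), over the clamp's ledge and lined up with it. Next I lower it to contact.

Call:
move_arm([
  [[0.01,-0.02,0.03,0.001,18],[0,0,0.02,0,18],[0,0,0.02,0,18],[0,0,0,0,18],[0,0,0,0,18],[0,0,0,0,18],[0,0,0,0,18],[0,0,0,0,18],[0,0,0,0,18],[0,0,0,0,18]],
])

```text
clock: 12.05
tcp_pos: [0.4369, -0.2057, 0.0072]
ee_rot: [[-0.996, -0.091, 0.0], [-0.091, 0.996, -0.0], [-0.0, -0.0, -1.0]]
ft_force: [0.1, -0.4, -2.4]
width: 0.0224
grip_force: 118.1
```

Call:
move_arm([
  [[0,0,0.015,0,18],[0,0,0.015,0,18],[0,0,0.015,0,18],[0,0,0,0,18],[0,0,0,0,18],[0,0,0,0,18],[0,0,0,0,18],[0,0,0,0,18],[0,0,0,0,18],[0,0,0,0,18]],
])

```text
clock: 12.88
tcp_pos: [0.4369, -0.2058, 0.0038]
ee_rot: [[-0.996, -0.09, 0.0], [-0.09, 0.996, -0.0], [-0.0, -0.0, -1.0]]
ft_force: [-1.4, -0.5, 0.5]
width: 0.0228
grip_force: 118.5
```

Call:
move_arm([
  [[-0.05,0,0,0,18],[-0.07,0,0,0,18],[-0.07,0,0,0,18],[-0.07,0,0,0,18],[-0.07,0,0,0,18],[-0.07,0,0,0,18],[-0.07,0,0,0,18],[-0.07,0,0,0,18],[-0.07,0,0,0,18],[0,0,0,0,18]],
])

```text
clock: 13.72
tcp_pos: [0.4832, -0.2017, 0.004]
ee_rot: [[-0.996, -0.091, -0.001], [-0.091, 0.996, -0.0], [0.001, -0.0, -1.0]]
ft_force: [-3.1, -0.5, 7.7]
width: 0.023
grip_force: 119.4
```

Call:
move_arm([
  [[-0.03,0,-0.01,0,18],[-0.03,0,0,0,18],[-0.03,0,0,0,18],[-0.02,0,0,0,18],[0,0,0,0,18],[0,0,0,0,18],[0,0,0,0,18],[0,0,0,0,18],[0,0,0,0,18],[0,0,0,0,18]],
])

```text
clock: 14.55
tcp_pos: [0.4872, -0.201, 0.0041]
ee_rot: [[-0.996, -0.09, -0.006], [-0.09, 0.996, 0.0], [0.006, 0.001, -1.0]]
ft_force: [-11.8, -0.8, 11.1]
width: 0.023
grip_force: 119.8
```

```bash
python3 - <<'E'
from h import *
plan(490.5,-200.3,4,-174.8,1)
p=capture("scene"); cv2.imwrite("pics/s4.png",cv2.resize(p["frame"][230:350,130:290,::-1],None,fx=4,fy=4))
p=capture("wrist"); full=p["depth"]>0; W=np.full((480,640,3),np.nan); W[full]=world(p,full); save(p,"w4")
E
```

```text
now [ 487.2 -201.     4.1] yaw -174.85 q [-0.02  0.33 -0.54 -0.   -0.71 -1.46] F [-11.8  -0.8  11.1] w 23.0 t 14.6 turn 0.1
[-0.044, 0.006, 0.002, -0.0]
```

View pics/w4.png

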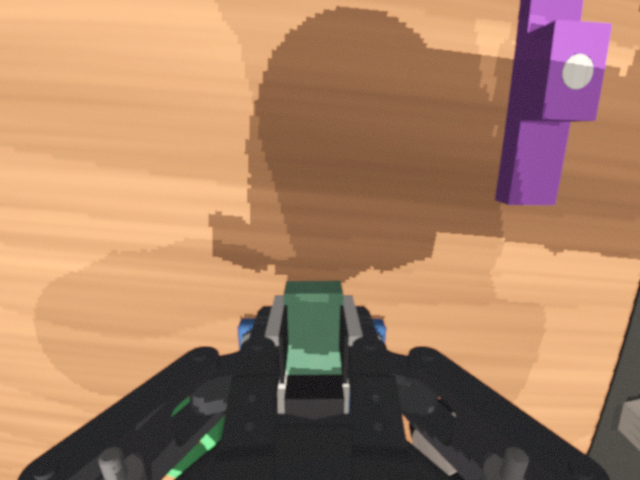

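The wrist view shows the green tongue gripped between the pads at (315,330) and the black block at (315,395) against the clamp. A purple look-alike is at the right. I'll compute the insertion depth from the green end.

```bash
cat >> h.py <<'E'
M=np.array([554.5,-194.5,40]); a=np.radians(5.2); MR=np.array([[np.cos(a),-np.sin(a),0],[np.sin(a),np.cos(a),0],[0,0,1]])
def mouthview(lo,hi):
    "extent, in mouth frame, of coloured tongue (hue lo..hi) seen by wrist camera"
    p=capture("wrist"); ok=p["depth"]>0; X=world(p,ok)*1000; H=cv2.cvtColor(p["frame"],cv2.COLOR_RGB2HSV)[ok]
    L=(X-M)@MR; m=(H[:,0]>=lo)&(H[:,0]<=hi)&(H[:,1]>90)&(abs(L[:,1])<25)&(L[:,2]>-15)&(L[:,2]<40)&(L[:,0]<5)&(L[:,0]>-200)
    l=L[m]; print(len(l),"x",np.round(np.percentile(l[:,0],[1,5,50,95,99]),1),"y",np.round(np.percentile(l[:,1],[2,50,98]),1),"z",np.round(np.percentile(l[:,2],[2,50,98]),1))
E
python3 - <<'E'
from h import *
mouthview(55,95)
E
```

```text
1 x [-83.3 -83.3 -83.3 -83.3 -83.3] y [5.1 5.1 5.1] z [10.6 10.6 10.6]
```

```bash
sed -i 's/H\[:,1\]>90/H[:,1]>50/' h.py; python3 - <<'E'
from h import *
mouthview(55,95)
E
```

```text
5120 x [-83.5 -83.2 -66.1 -43.2 -41.1] y [-11.6  -0.2  11.5] z [ 4.1 14.6 19. ]
```

Yellow is seated: the block is at the face and the tip about 41 mm in. Now I withdraw it and lay the bar on the bench to regrip.

Call:
move_arm([
  [[0.08,0,0,0,18],[0.11,0,0,0,18],[0.11,0,-0.01,0,18],[0.11,0,-0.01,0,18],[0.11,0,-0.01,0,18],[0.11,0,-0.03,0,18],[0.11,0,-0.03,0,18],[0.11,0,-0.03,0,18],[0.11,0,-0.03,0,18],[0.1,0,-0.03,0,18]],
])

```text
clock: 15.58
tcp_pos: [0.4106, -0.2081, 0.0184]
ee_rot: [[-0.996, -0.09, 0.0], [-0.09, 0.996, 0.0], [-0.0, -0.0, -1.0]]
ft_force: [-0.7, -1.1, -1.9]
width: 0.0227
grip_force: 118.3
```

```bash
python3 - <<'E'
from h import *
plan(410,-300,-30,-174.8,10)
mouthview(55,95)
for n in("top","scene"):
    p=capture(n); X=world(p,p["depth"]>0); 
    m=(X[:,0]>.38)&(X[:,0]<.56)&(X[:,1]>-.37)&(X[:,1]<-.25)&(X[:,2]>.006); print(n,m.sum(), X[m][:5])
E
```

```text
now [ 410.6 -208.1   18.4] yaw -174.81 q [-0.04  0.21 -0.68 -0.   -0.68 -1.44] F [-0.7 -1.1 -1.9] w 22.7 t 15.6 turn 0.0
[0.012, -0.122, 0.065, -0.0]
[0.012, -0.122, 0.065, -0.0]
[0.012, -0.122, 0.065, -0.0]
[0.012, -0.122, 0.065, -0.0]
[0.012, -0.122, 0.065, -0.0]
[0.012, -0.122, 0.065, -0.0]
[0.012, -0.122, 0.065, -0.0]
[0.012, -0.122, 0.065, -0.0]
[0.012, -0.122, 0.065, -0.0]
[0.012, -0.122, 0.065, -0.0]
5021 x [-160.7 -160.3 -143.8 -120.5 -118.4] y [-11.6  -0.3  11.4] z [18.5 28.8 30.5]
top 0 []
scene 344 [[ 0.39268319 -0.25161814  0.48798625]
 [ 0.39474968 -0.25264282  0.48798347]
 [ 0.3971201  -0.25048589  0.48908187]
 [ 0.39770113 -0.25209677  0.48827182]
 [ 0.39840581 -0.25060841  0.48845946]]
```

Call:
move_arm([
  [[0.02,-0.2,0,0,18],[0.02,-0.21,0,0,18],[0.02,-0.21,0,0,18],[0.02,-0.2,0.05,0,18],[0.02,-0.2,0.1,0,18],[0.02,-0.2,0.1,0,18],[0,0,0.12,0,18],[0,0,0.12,0,18],[0,0,0.12,0,18],[0,0,0,0,18]],
])

```text
clock: 16.57
tcp_pos: [0.4095, -0.2991, -0.0297]
ee_rot: [[-0.996, -0.09, -0.003], [-0.09, 0.996, 0.001], [0.003, 0.001, -1.0]]
ft_force: [-0.5, -0.0, -1.1]
width: 0.0226
grip_force: 118.3
```

Call:
move_arm([
  [[0,0,0.03,0,18],[0,0,0.03,0,18],[0,0,0.02,0,18],[0,0,0,0,18],[0,0,0,0,18],[0,0,0,0,18],[0,0,0,0,18],[0,0,0,0,18],[0,0,0,0,18],[0,0,0,0,18]],
])

```text
clock: 17.4
tcp_pos: [0.4108, -0.3, -0.0337]
ee_rot: [[-0.996, -0.09, 0.0], [-0.09, 0.996, -0.0], [-0.0, -0.0, -1.0]]
ft_force: [0.8, -0.4, -1.5]
width: 0.0227
grip_force: 118.3
```

Call:
move_arm([
  [[0,0,0.02,0,18],[0,0,0.02,0,18],[0,0,0,0,18],[0,0,0,0,18],[0,0,0,0,18],[0,0,0,0,45],[0,0,0,0,45],[0,0,0,0,45],[0,0,0,0,45],[0,0,0,0,45]],
])

```text
clock: 18.23
tcp_pos: [0.4108, -0.3, -0.0368]
ee_rot: [[-0.996, -0.09, -0.0], [-0.09, 0.996, 0.0], [0.0, 0.0, -1.0]]
ft_force: [-0.0, 0.2, -0.2]
width: 0.0448
grip_force: 0.0
```

Call:
move_arm([
  [[0,0,-0.1,0,45],[0,0,-0.2,0,45],[0,0,-0.3,0,45],[-0.05,0,-0.3,0,45],[-0.2,0,-0.2,0,45],[-0.25,0,0,0,50],[-0.25,0,0,0,50],[-0.25,0,0,0,50],[-0.1,0,0,0,50],[0,0,0,0,50]],
])

```text
clock: 19.07
tcp_pos: [0.4944, -0.2925, 0.046]
ee_rot: [[-0.996, -0.091, 0.0], [-0.091, 0.996, -0.0], [-0.0, -0.0, -1.0]]
ft_force: [0.6, 0.3, -0.3]
width: 0.0495
grip_force: 0.0
```

```bash
python3 - <<'E'
from h import *
for n in("wrist","scene","top"):
    p=capture(n); X=world(p,p["depth"]>0)*1000
    m=(X[:,0]>380)&(X[:,0]<560)&(X[:,1]>-350)&(X[:,1]<-250)&(X[:,2]>6)&(X[:,2]<36)
    if m.sum()>20: print(n,m.sum(),cv2.minAreaRect(X[m][:,:2].astype(np.float32)))
    m&=X[:,2]>24
    if m.sum()>20: print(n,m.sum(),cv2.minAreaRect(X[m][:,:2].astype(np.float32)),np.median(X[m],0))
plan(490,-290,60,-174.8,1)
E
```

```text
wrist 7861 ((457.1844482421875, -294.6803283691406), (123.92849731445312, 26.16152572631836), 5.918609619140625)
wrist 2964 ((457.16650390625, -294.73040771484375), (40.61077880859375, 26.02890968322754), 5.8941826820373535) [ 455.72749703 -294.73547754   31.03653703]
scene 484 ((467.9253845214844, -293.8380126953125), (102.16764068603516, 27.39405059814453), 6.130051136016846)
scene 181 ((458.10858154296875, -295.0535583496094), (42.02235794067383, 27.073488235473633), 6.1300506591796875) [ 465.2000351  -297.7958641    29.21421272]
now [ 491.8 -292.4   45.6] yaw -174.82 q [-0.19  0.33 -0.41 -0.   -0.83 -1.29] F [-0.5  0.9 -0. ] w 50.2 t 19.2 turn 0.0
[0.021, 0.034, -0.192, -0.0]
```

Call:
move_arm([
  [[-0.044,0.017,0,-0.002,50],[0,0,0.12,0,50],[0,0,0.18,0,50],[0,0,0.18,0,50],[0,0,0.18,0,50],[0,0,0.18,0,50],[0,0,0.18,0,50],[0,0,0.08,0,50],[0,0,0.05,0,50],[0,0,0,0,50]],
])

```text
clock: 20.05
tcp_pos: [0.4945, -0.2907, -0.0389]
ee_rot: [[-0.995, -0.103, -0.002], [-0.103, 0.995, 0.0], [0.002, 0.0, -1.0]]
ft_force: [-8.0, 4.5, 22.8]
width: 0.0504
grip_force: 11.1
```

Call:
move_arm([
  [[0,0,0,0,50],[0,0,0,0,50],[0,0,0,0,18],[0,0,0,0,18],[0,0,0,0,18],[0,0,0,0,18],[0,0,0,0,18],[0,0,0,0,18],[0,0,0,0,18],[0,0,0,0,18]],
])

```text
clock: 20.88
tcp_pos: [0.4994, -0.2928, -0.0356]
ee_rot: [[-0.994, -0.105, 0.007], [-0.105, 0.994, -0.003], [-0.006, -0.004, -1.0]]
ft_force: [-6.0, 0.3, 37.6]
width: 0.0225
grip_force: 126.3
```

Call:
move_arm([
  [[0,0,-0.05,0,18],[0,0,-0.1,0,18],[0,0,-0.2,0,18],[0,0,-0.25,0,18],[0,0,-0.25,0,18],[0,0,-0.25,0,18],[0,0,-0.25,0,18],[0,0,-0.25,0,18],[0,0,-0.1,0,18],[0,0,0,0,18]],
])

```text
clock: 21.72
tcp_pos: [0.497, -0.2912, 0.0887]
ee_rot: [[-0.995, -0.103, 0.003], [-0.103, 0.995, -0.001], [-0.003, -0.001, -1.0]]
ft_force: [-0.2, 0.6, -2.5]
width: 0.0225
grip_force: 118.0
```

```bash
python3 - <<'E'
from h import *
plan(425,-206.5,96,5.2,30)
barpose()
E
```

```text
now [ 497.  -291.2   88.7] yaw -174.08 q [-0.19  0.29 -0.35  0.   -0.93 -1.28] F [-0.2  0.6 -2.5] w 22.5 t 21.7 turn 179.3
[0.028, 0.041, -0.003, -0.017]
[0.024, 0.043, -0.003, -0.017]
[0.019, 0.046, -0.003, -0.017]
[0.014, 0.047, -0.003, -0.017]
[0.009, 0.049, -0.003, -0.017]
[0.004, 0.049, -0.003, -0.017]
[-0.001, 0.049, -0.003, -0.017]
[-0.006, 0.049, -0.003, -0.017]
[-0.011, 0.048, -0.003, -0.017]
[-0.016, 0.047, -0.003, -0.017]
[-0.021, 0.045, -0.003, -0.017]
[-0.026, 0.042, -0.003, -0.017]
[-0.03, 0.039, -0.003, -0.017]
[-0.034, 0.036, -0.003, -0.017]
[-0.037, 0.032, -0.003, -0.017]
[-0.041, 0.028, -0.003, -0.017]
[-0.043, 0.024, -0.003, -0.017]
[-0.046, 0.019, -0.003, -0.017]
[-0.047, 0.014, -0.003, -0.017]
[-0.049, 0.009, -0.003, -0.017]
[-0.049, 0.004, -0.003, -0.017]
[-0.049, -0.001, -0.003, -0.017]
[-0.049, -0.006, -0.003, -0.017]
[-0.048, -0.011, -0.003, -0.017]
[-0.047, -0.016, -0.003, -0.017]
[-0.045, -0.021, -0.003, -0.017]
[-0.042, -0.025, -0.003, -0.017]
[-0.04, -0.03, -0.003, -0.017]
[-0.036, -0.034, -0.003, -0.017]
[-0.033, -0.037, -0.003, -0.017]
wrist yel 2298 world [ 496.6 -290.6  135.3] top pts 2298 [ 496.5 -290.7  135.8] dir [ 0.856  0.509 -0.092] nrm [-0.088 -0.032 -0.996] rect [array([ 495.2, -290.9]), array([41.8, 24.6]), np.float64(5.6)]
wrist grn 189 world [ 418.9 -296.4  139.2] top pts 189 [ 438.6 -294.7  144.1] dir [0.975 0.126 0.185] nrm [ 0.168  0.137 -0.976] rect [array([ 452., -295.]), array([113.8,  24. ]), np.float64(4.7)]
scene yel 244 world [ 505.  -292.6  131.1] top pts 215 [ 499.9 -292.   132.5] dir [0.915 0.39  0.1  ] nrm [ 0.145 -0.552  0.821] rect [array([ 495.4, -289.9]), array([43.9, 25.6]), np.float64(2.8)]
scene grn 21 world [ 401.  -286.7  132.5] top pts 15 [ 405.1 -287.4  134.6] dir [ 0.988  0.141 -0.065] nrm [ 0.104 -0.914 -0.392] rect [array([ 414.1, -286.7]), array([37.6,  4.4]), np.float64(7.0)]
```

Call:
move_arm([
  [[0.028,0.041,-0.01,-0.0166,18],[0.024,0.043,-0.01,-0.0166,18],[0.019,0.046,-0.01,-0.0166,18],[0.014,0.047,-0.01,-0.0166,18],[0.009,0.049,-0.01,-0.0166,18],[0.004,0.049,-0.01,-0.0166,18],[-0.001,0.049,-0.01,-0.0166,18],[-0.006,0.049,-0.01,-0.0166,18],[-0.011,0.048,0,-0.0166,18],[-0.016,0.047,0,-0.0166,18]],
])

```text
clock: 22.7
tcp_pos: [0.4709, -0.2624, 0.0914]
ee_rot: [[-0.408, -0.913, -0.003], [-0.913, 0.408, 0.001], [0.0, 0.003, -1.0]]
ft_force: [0.3, -0.5, -1.6]
width: 0.0218
grip_force: 118.1
```

Call:
move_arm([
  [[-0.021,0.045,0,-0.0166,18],[-0.026,0.042,0,-0.0166,18],[-0.03,0.039,0,-0.0166,18],[-0.034,0.036,0,-0.0166,18],[-0.037,0.032,0,-0.0166,18],[-0.041,0.028,0,-0.0166,18],[-0.043,0.024,0,-0.0166,18],[-0.046,0.019,0,-0.0166,18],[-0.047,0.014,0,-0.0166,18],[-0.049,0.009,0,-0.0166,18]],
])

```text
clock: 23.53
tcp_pos: [0.4469, -0.2341, 0.0914]
ee_rot: [[0.584, -0.812, -0.003], [-0.812, -0.584, 0.001], [-0.002, 0.002, -1.0]]
ft_force: [0.5, -0.5, -1.9]
width: 0.0217
grip_force: 118.1
```

Call:
move_arm([
  [[-0.049,0.004,0,-0.0166,18],[-0.049,-0.001,0,-0.0166,18],[-0.049,-0.006,0,-0.0166,18],[-0.048,-0.011,0,-0.0166,18],[-0.047,-0.016,0,-0.0166,18],[-0.045,-0.021,0,-0.0166,18],[-0.042,-0.025,0,-0.0166,18],[-0.04,-0.03,0,-0.0166,18],[-0.036,-0.034,0,-0.0166,18],[-0.033,-0.037,0,-0.0166,18]],
])

```text
clock: 24.37
tcp_pos: [0.4228, -0.206, 0.0915]
ee_rot: [[0.995, 0.095, -0.003], [0.095, -0.995, 0.0], [-0.003, -0.001, -1.0]]
ft_force: [1.1, 0.3, -2.1]
width: 0.0222
grip_force: 118.1
```

```bash
python3 - <<'E'
from h import *
plan(436,-205.3,10.6,5.2,1)
barpose()
E
```

```text
now [ 422.8 -206.    91.5] yaw 5.47 q [-0.03  0.12 -0.57 -0.   -0.88  1.7 ] F [ 1.1  0.3 -2.1] w 22.2 t 24.4 turn -0.3
[0.176, 0.008, 1.079, 0.001]
wrist yel 2973 world [ 420.2 -205.7  138. ] top pts 2973 [ 420.  -205.8  138.2] dir [-0.987 -0.147 -0.059] nrm [-0.06   0.002  0.998] rect [array([ 424.6, -205.5]), array([43.6, 24.4]), np.float64(5.6)]
top grn 205 world [ 513.5 -196.   140.4] top pts 200 [ 513.8 -196.6  140.4] dir [-0.881  0.472  0.017] nrm [-0.022 -0.005 -1.   ] rect [array([ 513.1, -197.4]), array([27.9, 26. ]), np.float64(4.6)]
scene yel 122 world [ 419.9 -207.4  137.1] top pts 117 [ 420.3 -206.9  139.5] dir [0.79  0.494 0.362] nrm [ 0.443 -0.052 -0.895] rect [array([ 426.4, -205.9]), array([51.1, 21.1]), np.float64(22.5)]
scene grn 334 world [ 509.4 -197.4  140.1] top pts 283 [ 506.5 -198.2  140.3] dir [ 0.996  0.09  -0.005] nrm [-0.004 -0.013 -1.   ] rect [array([ 503.6, -198.7]), array([51.1, 25. ]), np.float64(4.6)]
```

Call:
move_arm([
  [[0.018,0.001,0.1,0.001,18],[0.018,0.001,0.13,0,18],[0.018,0.001,0.13,0,18],[0.018,0.001,0.13,0,18],[0.018,0.001,0.13,0,18],[0.018,0.001,0.13,0,18],[0.018,0.001,0.13,0,18],[0.018,0.001,0.1,0,18],[0.018,0,0.06,0,18],[0,0,0,0,18]],
])

```text
clock: 25.35
tcp_pos: [0.4359, -0.2058, 0.0139]
ee_rot: [[0.996, 0.084, -0.002], [0.084, -0.996, 0.0], [-0.002, -0.0, -1.0]]
ft_force: [0.8, -0.1, -1.0]
width: 0.0222
grip_force: 118.0
```

```bash
python3 - <<'E'
from h import *
plan(436,-205.3,5,5.2,1)
barpose(); mouthview(18,35)
E
```

```text
now [ 435.9 -205.8   13.9] yaw 4.83 q [-0.03  0.25 -0.63 -0.   -0.69  1.69] F [ 0.8 -0.1 -1. ] w 22.2 t 25.4 turn 0.4
[0.002, -0.006, 0.118, -0.001]
wrist yel 2973 world [ 433.1 -205.5   60.3] top pts 2973 [ 433.  -205.6   60.6] dir [-0.989 -0.138 -0.05 ] nrm [-0.05   0.001  0.999] rect [array([ 485. , -201.2]), array([138.5,  24.4]), np.float64(4.9)]
wrist grn 24 world [ 538.4 -201.7   64.9] top pts 24 [ 520.2 -201.5   67.3] dir [-0.933 -0.138  0.334] nrm [-0.154 -0.684 -0.713] rect [array([ 496.3, -203.9]), array([89.5, 26.6]), np.float64(10.2)]
top grn 132 world [ 530.9 -200.    63.8] top pts 132 [ 531.  -199.7   63.7] dir [-0.314 -0.949  0.004] nrm [ 0.005 -0.006 -1.   ] rect [array([ 528.9, -199.3]), array([23.9, 26.5]), np.float64(0.4)]
scene yel 119 world [ 433.8 -207.8   60.3] top pts 115 [ 433.6 -207.4   61.4] dir [0.84  0.48  0.252] nrm [ 0.216  0.131 -0.968] rect [array([ 440.8, -205.9]), array([48.8, 21.7]), np.float64(20.1)]
scene grn 28 world [ 499.8 -201.1   64.1] top pts 26 [ 499.1 -201.2   64.9] dir [ 0.328 -0.94  -0.097] nrm [-0.373 -0.034 -0.927] rect [array([ 495. , -195.7]), array([16.6, 32.9]), np.float64(43.9)]
3315 x [-137.5 -135.9 -119.7   -1.3   -0.5] y [-14.6  -0.6  10.9] z [20.5 21.7 28.3]
```

Call:
move_arm([
  [[0,-0.012,0.03,-0.0015,18],[0,0,0.03,0,18],[0,0,0.03,0,18],[0,0,0.015,0,18],[0,0,0.015,0,18],[0,0,0,0,18],[0,0,0,0,18],[0,0,0,0,18],[0,0,0,0,18],[0,0,0,0,18]],
])

```text
clock: 26.38
tcp_pos: [0.4363, -0.2049, 0.0061]
ee_rot: [[0.996, 0.094, 0.0], [0.094, -0.996, -0.0], [0.0, 0.0, -1.0]]
ft_force: [0.1, 0.3, -2.1]
width: 0.022
grip_force: 118.1
```

Call:
move_arm([
  [[0,0,0.015,0,18],[0,0,0.015,0,18],[0,0,0,0,18],[0,0,0,0,18],[0,0,0,0,18],[0,0,0,0,18],[0,0,0,0,18],[0,0,0,0,18],[0,0,0,0,18],[0,0,0,0,18]],
])

```text
clock: 27.22
tcp_pos: [0.4363, -0.2049, 0.0038]
ee_rot: [[0.996, 0.094, 0.0], [0.094, -0.996, -0.0], [0.0, 0.0, -1.0]]
ft_force: [0.4, 0.4, -0.9]
width: 0.022
grip_force: 118.2
```

Call:
move_arm([
  [[0,0,0.015,0,18],[0.04,0,0,0,18],[0.07,0,0,0,18],[0.07,0,0,0,18],[0.07,0,0,0,18],[0.07,0,0,0,18],[0.07,0,0,0,18],[0.07,0,0,0,18],[0.07,0,0,0,18],[0.04,0,0,0,18]],
])

```text
clock: 28.05
tcp_pos: [0.4745, -0.2013, 0.0023]
ee_rot: [[0.996, 0.093, -0.008], [0.093, -0.996, 0.0], [-0.008, -0.001, -1.0]]
ft_force: [-19.6, -2.0, 20.4]
width: 0.0221
grip_force: 120.7
```

```bash
python3 - <<'E'
from h import *
plan(490,-200,5,5.2,1); mouthview(18,35)
E
```

```text
now [ 474.5 -201.3    2.3] yaw 5.33 q [-0.02  0.32 -0.57  0.   -0.69  1.68] F [-19.6  -2.   20.4] w 22.1 t 28.1 turn -0.1
[0.207, 0.002, -0.036, 0.0]
2821 x [-99.4 -98.1 -83.6 -70.7 -58.5] y [-10.4   1.   12. ] z [ 7.3  8.7 21.5]
```

Call:
move_arm([
  [[0.02,0,-0.02,0,18],[0.05,0,0,0,18],[0.05,0,0,0,18],[0.05,0,0,0,18],[0.04,0,0,0,18],[0,0,0,0,18],[0,0,0,0,18],[0,0,0,0,18],[0,0,0,0,18],[0,0,0,0,18]],
])

```text
clock: 28.93
tcp_pos: [0.491, -0.1998, 0.0039]
ee_rot: [[0.996, 0.093, -0.006], [0.093, -0.996, -0.0], [-0.006, -0.001, -1.0]]
ft_force: [-12.2, -0.9, 14.4]
width: 0.0219
grip_force: 120.0
```

```bash
python3 - <<'E'
from h import *
plan(490,-200,5,5.2,1); mouthview(18,35)
E
```

```text
now [ 491.  -199.8    3.9] yaw 5.34 q [-0.02  0.33 -0.53  0.   -0.71  1.68] F [-12.2  -0.9  14.4] w 21.9 t 28.9 turn -0.1
[-0.014, 0.002, -0.015, 0.0]
2988 x [-82.4 -81.  -66.3 -53.1 -41.2] y [-10.4   1.   12. ] z [ 9.1 10.4 25.3]
```

Call:
move_arm([
  [[0,0,-0.01,0,18],[0,0,-0.01,0,18],[0,0,0,0,40],[0,0,0,0,40],[0,0,0,0,40],[0,0,0,0,40],[0,0,0,0,40],[0,0,0,0,40],[0,0,0,0,40],[0,0,0,0,40]],
])

```text
clock: 29.82
tcp_pos: [0.4946, -0.1994, 0.0057]
ee_rot: [[0.996, 0.094, 0.0], [0.094, -0.996, -0.0], [0.0, 0.0, -1.0]]
ft_force: [0.3, 0.1, 0.5]
width: 0.0398
grip_force: 0.0
```

```bash
python3 - <<'E'
from h import *
plan(490,-200,5,5.2,1); mouthview(18,35)
a=cv2.imread("pics/scene0.png"); p=capture("scene"); save(p,"scene5"); b=p["frame"][:,:,::-1]
c=np.hstack([cv2.resize(np.ascontiguousarray(i[235:305,140:200]),None,fx=6,fy=6,interpolation=cv2.INTER_CUBIC) for i in(a,b)])
cv2.imwrite("pics/cmp5.png",c)
E
```

```text
now [ 494.6 -199.4    5.7] yaw 5.38 q [-0.02  0.33 -0.53  0.   -0.71  1.68] F [0.3 0.1 0.5] w 39.8 t 29.8 turn -0.2
[-0.062, 0.002, 0.009, 0.0]
3184 x [-83.1 -81.6 -66.6 -53.3 -41.3] y [-11.3   1.1  13.7] z [ 9.7 10.9 12.4]
```

View pics/cmp5.png

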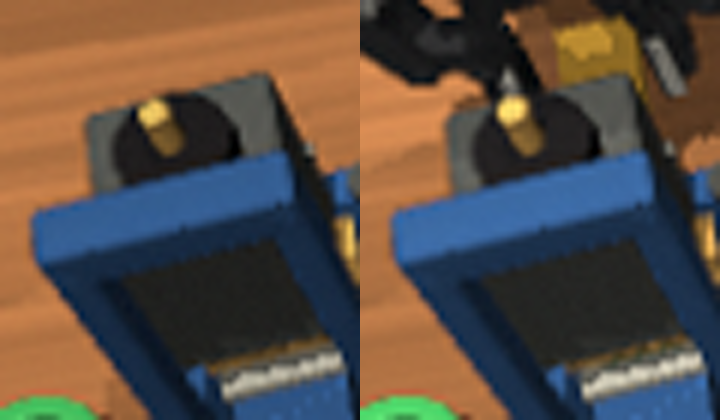

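Left is the start and right is now. The pin tip moves from (153,112) to (153,108) in the 6× crop, a slight rise. I'll measure it at sub-pixel level.

```bash
cat > pin.py <<'E'
from h import *
def pinpos(img):
    "yellow-weighted centroid of the pin's bright tip, and head-edge shift"
    h=cv2.cvtColor(img,cv2.COLOR_BGR2HSV)[245:264,158:180].astype(float)
    w=((h[...,0]>15)&(h[...,0]<35)&(h[...,1]>90))*h[...,2]; v,u=np.mgrid[0:19,0:22]
    return (w*u).sum()/w.sum(),(w*v).sum()/w.sum(),(w>0).sum(), np.nonzero(w.sum(1)>0)[0].min()
def match(a,b,r):
    y0,y1,x0,x1=r; t=cv2.cvtColor(np.ascontiguousarray(a[y0:y1,x0:x1]),cv2.COLOR_BGR2GRAY).astype(np.float32)
    s=cv2.cvtColor(np.ascontiguousarray(b[y0-5:y1+5,x0-5:x1+5]),cv2.COLOR_BGR2GRAY).astype(np.float32)
    S,T=[cv2.resize(i,None,fx=10,fy=10,interpolation=cv2.INTER_CUBIC) for i in(s,t)]
    _,m,_,l=cv2.minMaxLoc(cv2.matchTemplate(S,T,cv2.TM_CCOEFF_NORMED)); return (l[0]/10-5,l[1]/10-5,round(m,3))
if __name__=="__main__":
    a=cv2.imread("pics/scene0.png"); p=capture("scene"); b=np.ascontiguousarray(p["frame"][:,:,::-1])
    print("pin",pinpos(a),pinpos(b))
    print("pin match",match(a,b,(250,258,162,172)),"frame",match(a,b,(262,275,146,190)),"base",match(a,b,(300,330,170,215)))
    for z in(.185,.186): print(cv2.projectPoints(np.array([[.58,-.19,z]]),cv2.Rodrigues(np.array(p["R"]))[0],np.array(p["t"]),K(p),np.array(p["D"]))[0].ravel())
    a=cv2.imread("pics/top0.png"); b=np.ascontiguousarray(capture("top")["frame"][:,:,::-1])
E
python3 pin.py
```

```text
pin (np.float64(7.974888793227149), np.float64(9.951786482996125), np.int64(56), np.int64(6)) (np.float64(11.002323844302431), np.float64(7.140094613660885), np.int64(92), np.int64(0))
pin match (-0.09999999999999964, -0.2999999999999998, 0.888) frame (-0.09999999999999964, 0.0, 0.984) base (0.0, 0.0, 0.998)
[165.16715774 249.06497962]
[164.98842751 248.75930766]
```

```bash
python3 - <<'E'
from h import *
def blob(g,sc=1,off=(0,0)):
    r=g[(250-off[0])*sc:(259-off[0])*sc,(162-off[1])*sc:(171-off[1])*sc]; h=cv2.cvtColor(np.ascontiguousarray(r),cv2.COLOR_BGR2HSV).astype(float)
    w=np.clip(h[...,2]-150,0,None)*(h[...,1]>70); v,u=np.mgrid[0:w.shape[0],0:w.shape[1]]
    return round((w*u).sum()/w.sum()/sc,2),round((w*v).sum()/w.sum()/sc,2)
a=cv2.imread("pics/scene0.png"); print("start",blob(a)); print("pre-yellow (scene3)",blob(cv2.imread("pics/scene3.png")))
s4=cv2.imread("pics/s4.png"); print("yellow in",blob(s4,4,(230,130)))
b=cv2.imread("pics/scene5.png"); print("now",blob(b))
for _ in range(2): print("now",blob(capture("scene")["frame"][:,:,::-1]))
for n,i in(("a",a),("3",cv2.imread("pics/scene3.png")),("b",b)): print(n,i[248:260,163:169].sum(2)//3)
E
```

```text
start (np.float64(2.79), np.float64(2.97))
pre-yellow (scene3) (np.float64(2.89), np.float64(3.16))
yellow in (np.float64(3.44), np.float64(3.73))
now (np.float64(2.81), np.float64(2.89))
now (np.float64(2.81), np.float64(2.89))
now (np.float64(2.81), np.float64(2.88))
a [[123 122 122 122 121 120]
 [120 119 121 121 116 109]
 [120 121 108  98  83  63]
 [107 112 120  91  49  24]
 [ 89 124 169 162 103  42]
 [137 175 175 177 141  61]
 [141 176 177 165 134  65]
 [ 72 146 152 115  73  55]
 [ 24  80  72  66  69  65]
 [ 27  38  76  83  77  72]
 [ 29  24  64  82  81  76]
 [ 29  25  34  69  82  80]]
3 [[120 119 118 116 118 117]
 [115 115 116 117 113 107]
 [116 116 104  94  82  65]
 [104 112 130 104  56  31]
 [ 99 140 186 179 116  48]
 [156 191 190 193 159  68]
 [157 193 194 181 150  74]
 [ 79 164 170 130  82  62]
 [ 28  89  83  74  78  73]
 [ 31  43  87  93  86  80]
 [ 33  29  73  94  92  85]
 [ 34  29  39  77  94  91]]
b [[ 61 138 107  41  10   9]
 [ 67  95 108  61  17  16]
 [ 33  90 105  74  32  21]
 [ 64 148 152 138  88  38]
 [141 191 193 196 142  55]
 [183 196 191 195 140  58]
 [159 188 181 175 109  57]
 [ 81 142 130  95  76  64]
 [ 30  73  80  77  80  75]
 [ 31  44  88  95  88  82]
 [ 34  28  73  94  92  86]
 [ 33  28  39  79  95  92]]
```

Call:
move_arm([
  [[0,0,-0.05,0,44],[0,0,-0.1,0,44],[0,0,-0.2,0,44],[0,0,-0.2,0,44],[0,0,-0.3,0,44],[-0.1,0.1,-0.3,0,44],[-0.1,0.3,-0.3,0,44],[-0.1,0.4,-0.3,0,44],[0,0.4,-0.1,0,44],[0,0.4,0,0,44]],
])

```text
clock: 30.95
tcp_pos: [0.4847, -0.3229, 0.1488]
ee_rot: [[0.995, 0.095, 0.006], [0.095, -0.996, -0.002], [0.006, 0.003, -1.0]]
ft_force: [0.1, 0.1, -1.0]
width: 0.0442
grip_force: 0.0
```

Call:
move_arm([
  [[0,-0.4,0,0,44],[0,-0.4,0,0,44],[0,-0.4,0,0,44],[0,-0.4,0,0,44],[0,-0.4,0,0,44],[0,-0.4,0,0,44],[0,-0.4,0,0,44],[0,-0.4,0,0,44],[0,-0.4,0,0,44],[0,-0.4,0,0,44]],
])

```text
clock: 31.78
tcp_pos: [0.4549, -0.021, 0.1454]
ee_rot: [[0.996, 0.094, 0.001], [0.094, -0.996, 0.0], [0.001, -0.0, -1.0]]
ft_force: [1.0, 0.6, -0.6]
width: 0.0441
grip_force: 0.0
```

```bash
python3 - <<'E'
from h import *
from pin import match
plan(490,-200,5,5.2,1)
for n in("scene","top"):
    p=capture(n); save(p,n+"6"); a=cv2.imread(f"pics/{n}0.png"); b=np.ascontiguousarray(p["frame"][:,:,::-1])
    if n=="scene":
        print(a[248:260,163:169].sum(2)//3); print(b[248:260,163:169].sum(2)//3); print(match(a,b,(250,258,162,171)),match(a,b,(262,275,146,190)))
    else: print(match(a,b,(212,225,482,495)),match(a,b,(192,204,470,508)))
    X=world(p,p["depth"]>0)*1000; H=cv2.cvtColor(p["frame"],cv2.COLOR_RGB2HSV)[p["depth"]>0]; L=(X-M)@MR
    near=(abs(L[:,1])<16)&(L[:,0]>-95)&(L[:,0]<3)&(L[:,2]>3)&(L[:,2]<40)
    print(n,"bar",near.sum(),np.round(np.percentile(L[near],[2,50,98],axis=0),1))
    B=(X[:,0]>545)&(X[:,0]<585)&(X[:,1]>70)&(X[:,1]<125)&(X[:,2]>26)&(X[:,2]<45); print("B",cv2.minAreaRect(X[B][:,:2].astype(np.float32)),np.median(X[B],0))
E
python3 -c "
import cv2,numpy as np
a,b=[cv2.imread(f'pics/top{i}.png')[180:270,420:520] for i in(0,6)]
cv2.imwrite('pics/cmp6.png',cv2.resize(np.hstack([a,b]),None,fx=4,fy=4,interpolation=cv2.INTER_CUBIC))"
```

```text
now [454.9 -21.  145.4] yaw 5.37 q [ 0.39  0.03 -0.53  0.   -1.01  1.28] F [ 1.   0.6 -0.6] w 44.1 t 31.8 turn -0.2
[0.243, 2.42, 1.871, 0.0]
[[123 122 122 122 121 120]
 [120 119 121 121 116 109]
 [120 121 108  98  83  63]
 [107 112 120  91  49  24]
 [ 89 124 169 162 103  42]
 [137 175 175 177 141  61]
 [141 176 177 165 134  65]
 [ 72 146 152 115  73  55]
 [ 24  80  72  66  69  65]
 [ 27  38  76  83  77  72]
 [ 29  24  64  82  81  76]
 [ 29  25  34  69  82  80]]
[[131 132 129 129 129 129]
 [128 126 127 128 122 117]
 [127 132 125 111  88  68]
 [131 156 150 130  81  35]
 [149 181 182 187 133  54]
 [172 186 182 187 131  56]
 [150 178 172 165 102  53]
 [ 76 133 122  89  71  61]
 [ 28  68  75  71  76  69]
 [ 30  42  82  89  82  75]
 [ 31  28  69  89  86  80]
 [ 30  26  38  73  89  87]]
(-0.20000000000000018, -0.40000000000000036, 0.977) (0.0, 0.0, 0.999)
scene bar 134 [[-83.4 -11.8   5.6]
 [-71.6   1.9   9.6]
 [-55.3  13.9  12.6]]
B ((564.3076171875, 94.05665588378906), (27.531158447265625, 47.96098709106445), 15.696762084960938) [565.49223989  95.74100512  32.1585479 ]
(0.2999999999999998, -0.20000000000000018, 0.812) (0.0, 0.0, 0.994)Traceback (most recent call last):
  File "<stdin>", line 11, in <module>
    return _quantile_unchecked(
        a, q, axis, out, overwrite_input, method, keepdims, weights)
    return _ureduce(a,
                    func=_quantile_ureduce_func,
    ...<5 lines>...
                    overwrite_input=overwrite_input,
                    method=method)
    r = func(a, **kwargs)
    result = _quantile(arr,
                       quantiles=q,
    ...<2 lines>...
                       out=out,
                       weights=wgt)
    slices_having_nans = np.isnan(arr[-1, ...])
                                  ~~~^^^^^^^^^
IndexError: index -1 is out of bounds for axis 0 with size 0
```

View pics/cmp6.png

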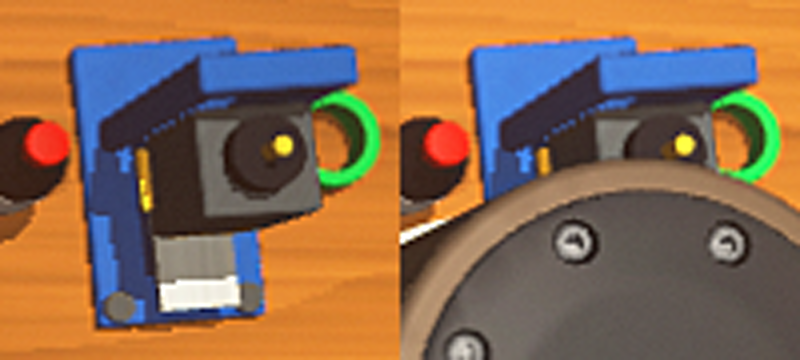

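In the top crop the pin, at about (283,145) in the first view, is shifted slightly outward, while the clamp head stays still. In the scene view the pin moved (-0.2, -0.4) px and the head moved 0. At -0.31 px per mm that is a lift of about 1.2 mm. The green end is seated 41 mm in, flat, and bar B is undisturbed, so I hand the job in.

```bash
python3 -c "
from station import workorder; print(workorder.close_job())"
```

```text
the job is handed in; nothing more can be done
None
```

Job handed in: the yellow 10 mm end went in fully, then the green 14 mm end lifted the brass jaw by about 1.2 mm (clamp set to roughly 12.8 mm) and was left fully in the clamp; bar B still lies flat on the mat, and the judge's verdict was not shown.

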